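Load the valve-head rack and wedge it shut

TASK

Get the carrying rack ready for the van: if a copper coupling was left in the rack's lane, take it out and put it in the clear tub, then push all the white valve heads, upright, into the lane in single file, closed up against the end stop. Set the yellow wedge in its slot, thin end first with its straight side along the red fence, tap it with the blue tapping block until it stops moving forward and the rail clamps the heads, and stand the block back on its rubber mat. Leave the other things on the table alone.

Things in the scene. Friction and masses are not known exactly. Their poses are not given: they have to be found in the camera images.
- rack: Rack, fixed: plywood plate 8 mm thick, 360 x 140 mm, with a lane and a wedge slot side by side. Origin on the table, in line with both mouths; x = loading and driving direction, z up, lane at y = -30 mm, fence face at y = +36 mm. Plate spans x -160 to +200, y -77 to +62 mm; the part before the mouths (x below 0) is a clear apron. Rails, fence and stop stand 26 mm over the plate.
- lane_mouth (a point): Centre of the lane's mouth, on the plate's top (8 mm over the table); axes as rack, so x points into the lane. The lane is 170 mm long up to the stop and 46 mm wide while open (y -23 to +23), open on top, between a red fixed rail (-y side, 14 mm thick) and the aluminium clamp rail (+y side). In the 25 mm before the mouth the rails flare out to about 60 mm.
- lane_end (a point): Middle of the face of the red end stop at the lane's far end, on the plate's top, axes as rack; the first valve head in the row stands 20 mm (its radius) before it.
- slot_mouth (a point): Wedge slot's mouth at the straight red fence, on the plate's top; axes as rack, x = driving direction. Fence face is y = 0, 130 mm long; the slot lies on its -y side, up to the inclined back of the clamp rail: 20 mm wide at the mouth while open, narrowing 1:7 inwards, open on top. The wedge's nose goes in freely for 42 mm, then the wedge pushes the clamp rail.
- clamp_rail (a joint): How far (m) the aluminium clamp rail has moved into the lane: 0 open (lane 46 mm wide), at most 0.010; a light spring (1 to 2.5 N) pushes it back. 7 mm of wedge travel move it 1 mm. It meets the 40 mm wide valve heads at 0.006, the nose then being about 84 mm past the slot's mouth, and the wedge stops. Driving takes some 2 to 6 N, more at the stop. Friction holds the wedge where it is left.
- wedge_tail (a point): Yellow plastic wedge, loose, 150 mm long, 36 mm high, lying flat. This point: centre of its parallel tail, 18 mm over its underside; x points to the thin nose, z up. Tail 45 mm long, 29 mm wide (y +-14.5): grasp it there. Ahead of it the wedge tapers over 105 mm to 14 mm: the +y side is straight (goes along the fence), the -y side inclined. The butt to tap is 22.5 mm behind this point.
- wedge_nose (a point): The wedge's nose: front end of its straight (+y) side, on its underside; 127.5 mm ahead of, 14.5 mm to +y of and 18 mm below wedge_tail. Same axes.
- tapper_mid (a point): Centre (24 mm over its underside) of the blue tapping block with dark rubber faces, loose, upright, 54 mm (x) x 40 mm (y) x 48 mm (z), 0.3 kg; its +x and -x faces are the rubber tapping faces. Grasp it across its 40 mm.
- tapper: The same tapping block; origin at the centre of its underside.
- mat: Black rubber mat, fixed, 110 x 110 x 5 mm, where the tapping block lives; origin at the centre of its underside.
- tub: Clear plastic open tub for copper, fixed, outside 150 mm (x) x 130 mm (y) x 55 mm high, walls and floor 4 mm; origin at the centre of its underside.
- coupling_mid (a point): Centre (30 mm over its foot) of a copper pipe coupling, a tube 38 mm across and 60 mm tall, standing upright in the rack's lane, left over from the last job. In about half of the starts it is absent.
- head1_mid (a point): White radiator valve head with a brass collar at its foot, a plain upright cylinder 40 mm across and 60 mm tall, 0.16 kg, standing on the table. This point: its centre, 30 mm over its foot. 2 to 4 of the four are there; the rest are absent.
- head2_mid (a point): Another valve head, like head1 (may be absent); its centre.
- head3_mid (a point): Another valve head, like head1 (may be absent); its centre.
- head4_mid (a point): Another valve head, like head1 (may be absent); its centre.
- elbow1: Bystander: copper elbow, lying on the table; leave alone.
- elbow2: Bystander: copper elbow, lying on the table; leave alone.
- tee: Bystander: white plastic pipe tee, lying on the table; leave alone.
- flux: Bystander: green flux jar with yellow lid, 56 mm across and 50 mm tall, lying on the table; leave alone.
- cutter: Bystander: red pipe cutter, lying on the table; leave alone.
- wrench: Bystander: steel wrench, lying on the table; leave alone.
- wedge: The same wedge; origin at the middle of its length, on its underside.
Mind the look-alikes: they are no part of the job. Of the things shaped like the tapper, the blue one is meant.

How it is judged:
By the outcome, as a careful person would: the job done as asked, in the order asked, and still so for the second after the job is handed in, with the robot touching nothing.
Of head1, head2, head3, head4 only 2 to 4 are there at a start; the rules pass over those that are not, and their reading is None.
Of coupling, tee only 1 to 1 are there at a start; the rules pass over those that are not, and their reading is None.
At some moment in a run one of head1, head2, head3, head4, tapper may be knocked a few centimetres aside while the robot is not near it.
Once in a run the grip may slacken for a moment while it holds something.
It also fails if it takes over 210 s, if anything falls off the work surface, if the arm or the gripper's body presses on something with over 40 N, if the wrist force passes 120 N, or if a joint passes its speed limit or range.

ROBOT

A 7-joint arm with a two-finger parallel gripper is mounted at the origin on the work surface. World frame = base frame: x ahead of the robot, y to its left, z up, the work surface at z = 0. Lengths are in m, angles in rad, forces in N, time in s.
With the tool pointing down it reaches from about 0.4 to 0.85 m from the base axis. Payload 4.5 kg.
Tool frame: the origin (TCP) lies midway between the tips of the shut fingers; the grasp point (between the pads) lies 19 mm behind it; z points along the fingers, y is the direction in which the jaws open and shut (so a half turn about z gives the same grasp; the last joint's range is limited). The gripper opens to 88 mm and grips with 3 to 60 N. Pads are 18 mm wide; open, the fingers measure 123 mm over their backs; the gripper's body (75 mm by 187 mm) begins 45 mm behind the grasp point.
Start: joints at [-1.074, 0.689, -0.195, 1.565, 0.157, 0.902, -0.215], TCP at [0.279, 0.559, 0.239] pointing down, gripper open.
Joint ranges: [-3.01, 3.01], [-0.46, 2.08], [-1.47, 1.51], [0.13, 2.56], [-1, 4.14], [0.04, 2.09], [-2.66, 2.66]. Speed limits (rad/s): [2.57, 2.57, 3.14, 3.14, 3.14, 3.14, 3.14].

INTERFACE

Orientations are given as a unit quaternion [x, y, z, w].
In Python, from plant import r, viewer gives the robot as it stands.
- The arm moves only by the tool play_rows, never from a script. Its argument "commands" is a list of rows, each an object with "delta_rot": the turn, a rotation vector about the tool's x, y, z normalised to -1 to 1, where 1 is pi rad, a list of three; "travel": the shift along the tool's x, y, z normalised to -1 to 1, where 1 is 15 cm, a list of three; "gripper": the opening, from -1 (shut) to 1 (fully open). In form: [{"delta_rot": [wx, wy, wz], "travel": [x, y, z], "gripper": gripper}, ...]. A call has 1 to 12 rows; each row is the pose to reach, as a shift and turn from the pose commanded when the call began, along the tool's axes at that moment, turning the shorter way round; what a row does not reach only later rows make up. A row lasts 1/8 s, in which the tool goes at most 62.5 mm and 10.7 degrees, less where a joint would pass 70% of its speed; a pose out of reach is approached as far as the arm can. A call with a number of a shift or a turn outside -1 to 1 is refused whole. A call with a gripper value outside its range is refused whole. The fingers move at their own pace and stop on an object; "force" is the grip in N (left out, the last holds). Time passes only in rows, so rows that repeat a pose let the fingers close. It gives the time, the measured TCP pose, the force and the opening at its end, in the units of the state.
- r.get_state(): the state, without advancing time (a new reading comes with each control period).
- viewer.snapshot(name): name is "side" or "top" or "wrist"; returns a dict with "color" (420x560x3 uint8, red, green, blue), "z_map" (420x560 float32, m along the optical axis (not along the pixel's ray), 0 where there is no reading), "fx", "fy", "cx", "cy" (pixels), "distortion" ([k1, k2, p1, p2, k3] as OpenCV has them; the pictures are not rectified), "origin" and "attitude" of the camera in the world. Camera axes: x right, y up, looking along -z (the intrinsics and any distortion apply to the point x, -y, -z); pixel columns grow to the right and rows downward; lengths in m; the calibration is good to about 2 mm. A picture is of the moment at which its call begins.
- r.finish_job(): hands the job in, once; it reports no verdict.
Trained networks look in the newest picture that a camera, given by its name, has taken for a name from the list of things; names that differ only in an ending like _2 or _b are one class to them, and where a whole thing is asked for, a point or a joint stands for the part that bears it (a point fixed in the world has none). Each returns a list of dicts, best first, with "conf" (0 to 1); they miss things now and then, are a little off and sometimes report something else, mostly with a low value. They report only what shows in the picture. A call takes as long as a camera call. They do not tell look-alikes from the thing itself.
- viewer.outline_of(camera, label): "pixels" (420x560 bool, what is visible of it) and "at" ([column, row] in pixels, amid what is visible of it).
- viewer.pinpoint(camera, label): "at" ([column, row] in pixels: a listed point, or the origin of a listed thing).
The state is a dict: "clock": time; "q": joint angles; "qd": joint speeds; "joint_torque": joint torques, N m; "tool_pos": TCP position; "eef_rot": TCP orientation; "contact_force": force on the tool from outside, world axes, zero at the start; "moment": the same for the moment, N m; "opening": opening from 0.0 (shut) to 1.0 (fully open).
Only numpy, scipy, OpenCV 4.12 (cv2) and the standard library are available. Lean on these libraries where they do the work, as an engineer would, in place of code of your own. Each camera call takes 0.05 s, during which the arm holds its last target. There are 200 camera calls.

## Working session

There is one attempt and no reset: what is moved stays moved. The work goes in short steps, Python scripts to look and compute and a tool call to move; the robot and the scene stay as the last step left them, time stands still between calls to the robot, and variables do not carry over. Pictures are saved under pics/ and viewed, about 12 in all and at most 16, crops included, and the job is handed in when it is done.

Besides the shell and the picture viewer there is one more tool, called after ">>>" as a command line: name --argument value ..., lists and objects as JSON in quotes. play_rows: Moves the arm, as the interface text tells. Its arguments: {"type":"object","properties":{"commands":{"type":"array","items":{"type":"object","properties":{"delta_rot":{"type":"array","items":{"type":"number","minimum":-1,"maximum":1}},"travel":{"type":"array","items":{"type":"number","minimum":-1,"maximum":1}},"gripper":{"type":"number"}}}},"force":{"type":"number"}},"required":["commands"]}

```bash
ls; mkdir -p pics; cat > h.py <<'E'
import numpy as np, cv2
from scipy.spatial.transform import Rotation as R
from plant import r, viewer
def snap(c,name=None):
    s=viewer.snapshot(c)
    if name: cv2.imwrite(f'pics/{name}.png',s['color'][:,:,::-1])
    return s
def K(s): return np.array([[s['fx'],0,s['cx']],[0,s['fy'],s['cy']],[0,0,1.]])
def Rm(a):
    a=np.array(a); return a if a.shape==(3,3) else R.from_quat(a).as_matrix()
def ray(s,px):
    u=cv2.undistortPoints(np.array(px,float).reshape(-1,1,2),K(s),np.array(s['distortion'],float)).reshape(-1,2)
    return np.c_[u[:,0],-u[:,1],-np.ones(len(u))]@Rm(s['attitude']).T
def onz(s,px,z):
    d=ray(s,px); o=np.array(s['origin']); return o+d*((z-o[2])/d[:,2])[:,None]
def depth(s,px):
    px=np.array(px).reshape(-1,2); i=px.round().astype(int)
    return np.array(s['origin'])+ray(s,px)*s['z_map'][i[:,1],i[:,0]][:,None]
def cloud(s,mask=None):
    m=s['z_map']>0
    if mask is not None: m&=mask
    v,u=np.nonzero(m); return depth(s,np.c_[u,v]),np.c_[u,v]
def move(dp,yaw=None):
    """rows numbers for world target delta"""
    st=r.get_state(); T=R.from_quat(st['eef_rot']); return T.inv().apply(np.array(dp))/0.15
E
python3 - <<'E'
from h import *
st=r.get_state(); print({k:np.round(v,3) for k,v in st.items() if k in('clock','tool_pos','eef_rot','opening','contact_force')})
print(R.from_quat(st['eef_rot']).as_matrix().round(2))
Z={'head1_mid':.03,'coupling_mid':.038,'tapper_mid':.024,'wedge_tail':.018,'wedge_nose':0,'rack':0,'lane_mouth':.008,'lane_end':.008,'slot_mouth':.008,'mat':0,'tub':0,'tee':.01,'flux':.025}
for c in('top','side'):
    s=snap(c,c+'0'); print(c,np.round(s['origin'],3))
    for n,z in Z.items():
        for d in viewer.pinpoint(c,n):
            if d['conf']>.2: print(n,round(d['conf'],2),np.round(d['at']),onz(s,d['at'],z+0)[0].round(3))
E
```

```text
pics
{'clock': np.float64(0.0), 'tool_pos': array([0.279, 0.559, 0.238]), 'eef_rot': array([ 0.229,  0.973, -0.001, -0.   ]), 'contact_force': array([ 0.184, -0.684, -0.087]), 'opening': np.float64(0.999)}
[[-0.89  0.45 -0.  ]
 [ 0.45  0.89 -0.  ]
 [-0.   -0.   -1.  ]]
top [ 0.318 -0.056  1.321]
head1_mid 0.51 [311. 240.] [ 0.44  -0.138  0.03 ]
coupling_mid 0.59 [249. 175.] [0.64  0.044 0.038]
coupling_mid 0.56 [207. 183.] [0.617 0.171 0.038]
tapper_mid 0.87 [347. 204.] [ 0.546 -0.25   0.024]
tapper_mid 0.7 [432. 211.] [ 0.52  -0.511  0.024]
tapper_mid 0.63 [390. 214.] [ 0.514 -0.38   0.024]
wedge_nose 0.96 [164. 254.] [0.406 0.308 0.   ]
rack 0.93 [264. 181.] [ 0.628 -0.001  0.   ]
rack 0.48 [164. 254.] [0.407 0.309 0.   ]
lane_mouth 0.79 [264. 177.] [ 0.639 -0.001  0.008]
lane_mouth 0.37 [259. 135.] [0.776 0.013 0.008]
lane_end 0.79 [206. 182.] [0.628 0.177 0.008]
slot_mouth 0.6 [267. 197.] [ 0.575 -0.009  0.008]
mat 0.58 [387. 211.] [ 0.525 -0.377  0.   ]
mat 0.27 [207. 240.] [0.448 0.176 0.   ]
tub 0.64 [139. 224.] [0.502 0.39  0.   ]
flux 0.71 [173. 288.] [0.304 0.271 0.025]
flu
[... 458 characters left out ...]
616 -0.027  0.024]
wedge_tail 0.65 [219. 183.] [0.447 0.188 0.018]
wedge_tail 0.63 [290. 215.] [ 0.605 -0.022  0.018]
wedge_nose 0.8 [204. 172.] [0.413 0.302 0.   ]
rack 0.57 [294. 212.] [0.627 0.011 0.   ]
rack 0.45 [170. 179.] [0.305 0.282 0.   ]
lane_mouth 0.59 [299. 209.] [0.643 0.013 0.008]
lane_end 0.74 [280. 183.] [0.625 0.159 0.008]
lane_end 0.52 [229. 157.] [0.506 0.366 0.008]
slot_mouth 0.91 [279. 218.] [ 0.578 -0.013  0.008]
slot_mouth 0.46 [302. 209.] [0.648 0.01  0.008]
mat 0.59 [305. 328.] [ 0.534 -0.385  0.   ]
tub 0.87 [231. 152.] [0.519 0.412 0.   ]
tee 0.32 [215. 181.] [0.439 0.217 0.01 ]
flux 0.65 [169. 178.] [0.306 0.244 0.025]
flux 0.28 [296. 316.] [ 0.52  -0.369  0.025]
```

```bash
python3 - <<'E'
import cv2
a=cv2.imread('pics/top0.png')[80:340,90:490]; cv2.imwrite('pics/top0c.png',cv2.resize(a,(800,520),interpolation=cv2.INTER_CUBIC))
a=cv2.imread('pics/side0.png')[120:420,110:400]; cv2.imwrite('pics/side0c.png',cv2.resize(a,(580,600),interpolation=cv2.INTER_CUBIC))
E
```

```text
(no output)
```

View pics/top0c.png

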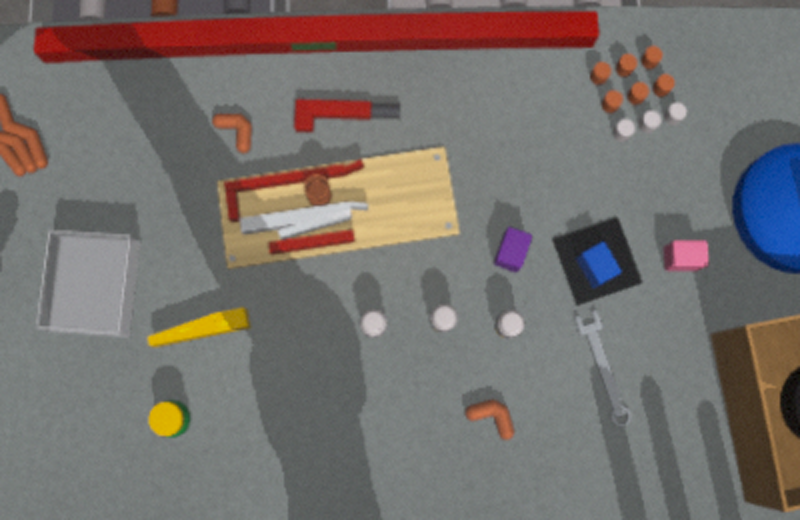

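View pics/side0c.png

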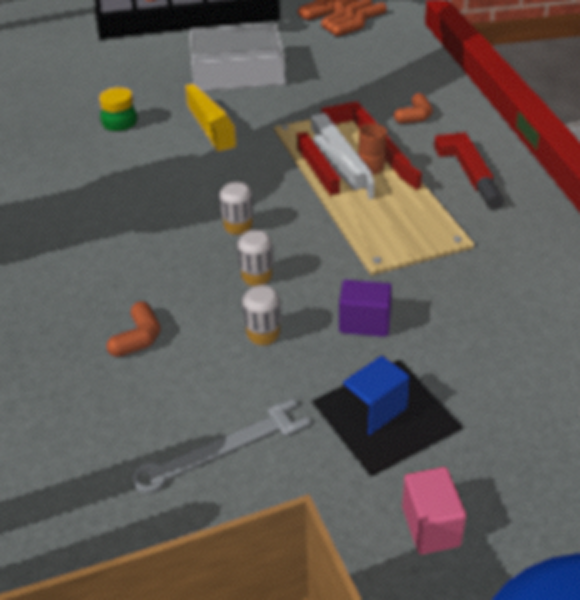

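The top view shows three white heads at crop px (374,323), (444,318) and (511,323). The copper coupling is in the lane at (318,188). The blue block is on the mat at (600,264); its look-alikes are purple (513,248) and pink (687,255). The wedge tail is at (235,318) and its nose at (150,340). The tub is at (85,282). The small white and copper caps at top right are background.

```bash
cat >> h.py <<'E'
def clusters(s,zlo,zhi,box=(.25,.85,-.6,.55),col=None,minn=8):
    p,u=cloud(s); m=(p[:,2]>zlo)&(p[:,2]<zhi)&(p[:,0]>box[0])&(p[:,0]<box[1])&(p[:,1]>box[2])&(p[:,1]<box[3])
    im=np.zeros(s['z_map'].shape,np.uint8); im[u[m,1],u[m,0]]=1
    n,l=cv2.connectedComponents(im); out=[]
    lab=l[u[:,1],u[:,0]]
    for i in range(1,n):
        k=lab==i
        if k.sum()<minn: continue
        q=p[k]; c=s['color'][u[k,1],u[k,0]].mean(0)
        (cx,cy),wh,a=cv2.minAreaRect(q[:,:2].astype(np.float32))
        out.append((q.mean(0),(cx,cy),wh,a,c,k.sum(),q))
    return out
E
python3 - <<'E'
from h import *
s=snap('top')
p,u=cloud(s); t=p[(abs(p[:,0]-.35)<.05)&(abs(p[:,1]+.05)<.1)]; print('table z',t[:,2].mean().round(4),t[:,2].std().round(4))
for lo,hi in((.018,.034),(.034,.055),(.055,.09)):
    print(lo,hi)
    for m,c,wh,a,col,n,q in clusters(s,lo,hi): print(m.round(3),np.round(c,3),np.round(wh,3),round(a,1),col.astype(int),n)
# plate
hsv=cv2.cvtColor(s['color'],cv2.COLOR_RGB2HSV); 
wood=(hsv[:,:,0]>12)&(hsv[:,:,0]<28)&(hsv[:,:,1]>60)&(hsv[:,:,2]>110)
wood[:, :195]=0; wood[:,325:]=0; wood[:145]=0; wood[220:]=0
v,uu=np.nonzero(wood); P=onz(s,np.c_[uu,v],.008)
print(cv2.minAreaRect(P[:,:2].astype(np.float32)), len(P))
E
```

```text
table z -0.0005 0.0027
0.018 0.034
[ 0.838 -0.446  0.028] [ 0.838 -0.446] [0.029 0.024] 83.9 [154  89  59] 62
[ 0.846 -0.488  0.029] [ 0.846 -0.489] [0.022 0.008] 89.8 [153  86  56] 19
[ 0.826 -0.403  0.027] [ 0.827 -0.403] [0.024 0.029] 86.0 [156  90  60] 67
[ 0.806 -0.504  0.028] [ 0.808 -0.505] [0.03  0.027] 10.1 [159  92  62] 66
[ 0.792 -0.461  0.028] [ 0.792 -0.461] [0.027 0.03 ] 44.6 [158  92  62] 74
[ 0.779 -0.417  0.028] [ 0.779 -0.417] [0.025 0.022] 75.7 [163  93  62] 54
[0.771 0.013 0.023] [ 0.767 -0.002] [0.047 0.16 ] 0.2 [141  47  43] 403
[ 0.758 -0.518  0.028] [ 0.758 -0.518] [0.027 0.03 ] 25.4 [176 170 171] 74
[0.728 0.52  0.021] [0.737 0.518] [0.1   0.063] 7.7 [156  88  57] 278
[0.747 0.174 0.022] [0.747 0.173] [0.077 0.04 ] 43.4 [160  93  63] 159
[ 0.746 -0.475  0.028] [ 0.746 -0.476] [0.028 0.024] 69.1 [181 175 176] 61
[ 0.732 -0.432  0.028] [ 0.734 -0.433] [0.024 0.03 ] 81.7 [179 173 174] 66
[0.61  0.083 0.03 ] [0.614 0.075] [0.122 0.214] 8.0 [156 106 100] 794
[0.678 0.019 0.031] [0.678 0.019] [0.008 0.012] 1.6 [158  69  53] 12
[ 0.617 -0.016  0.03 ] [ 0.618 -0.014]
[... 3403 characters left out ...]
.335 -0.564  0.045] [ 0.332 -0.564] [0.163 0.006] 8.8 [68 54 38] 152
[0.302 0.267 0.049] [0.302 0.268] [0.052 0.046] 89.8 [203 167   7] 249
0.055 0.09
[0.652 0.047 0.063] [0.65  0.045] [0.034 0.014] 89.0 [140  80  55] 22
[0.626 0.041 0.065] [0.628 0.042] [0.016 0.036] 12.3 [142  89  61] 23
[ 0.443 -0.138  0.059] [ 0.443 -0.137] [0.035 0.035] 89.0 [182 175 176] 112
[ 0.438 -0.035  0.059] [ 0.438 -0.035] [0.033 0.035] 15.4 [181 174 175] 109
[ 0.431 -0.236  0.06 ] [ 0.431 -0.236] [0.035 0.034] 43.7 [183 176 177] 114
[ 0.33  -0.564  0.073] [ 0.331 -0.564] [0.164 0.006] 8.8 [69 54 37] 265
((0.6205852627754211, 0.01729843020439148), (0.1421114057302475, 0.3598925471305847), 7.350310802459717) 3556
```

```bash
cat >> h.py <<'E'
import json
def Rt(psi): return R.from_euler('z',psi,degrees=True)*R.from_euler('x',180,degrees=True)
def plan(wps,start=None,maxstep=.058):
    """wps: (x,y,z,psi_deg,grip,settle_rows[,step]); prints calls"""
    st=r.get_state(); p=np.array(st['tool_pos']); T=R.from_quat(st['eef_rot']); X=T.as_matrix()[:,0]; psi=np.degrees(np.arctan2(X[1],X[0]))
    calls=[];rows=[];p0,T0=p,T
    def rot(T,T0): return (T0.inv()*T).as_rotvec()/np.pi
    for w in wps:
        x,y,z,a,g,n=w[:6]; stp=w[6] if len(w)>6 else maxstep
        q=np.array([x,y,z],float); da=(a-psi+180)%360-180
        k=max(1,int(np.ceil(max(np.linalg.norm(q-p)/stp,abs(da)/10))))
        seq=[(p+(q-p)*i/k,psi+da*i/k) for i in range(1,k+1)]; seq+= [seq[-1]]*n
        prev=(p,psi)
        for c,b in seq:
            t=T0.inv().apply(c-p0)/.15
            if len(rows)==12 or abs(t).max()>1:
                calls.append(rows); rows=[]; p0=prev[0]; T0=Rt(prev[1]); t=T0.inv().apply(c-p0)/.15
            rows.append(dict(delta_rot=[round(float(v),3)+0. for v in rot(Rt(b),T0)],travel=[round(float(v),3)+0. for v in t],gripper=g)); prev=(c,b)
        p,psi=q,a
    calls.append(rows)
    for c in calls: print(json.dumps(c).replace('.0,',',').replace('.0]',']').replace('-0,','0,').replace(' ',''))
def state():
    st=r.get_state(); X=R.from_quat(st['eef_rot']).as_matrix()[:,0]
    print('t',round(float(st['clock']),2),'tcp',np.round(st['tool_pos'],4),'psi',np.degrees(np.arctan2(X[1],X[0])).round(1),'F',np.round(st['contact_force'],1),'open mm',round(88*float(st['opening']),1),'q7',np.round(st['q'][6],2))
RO=np.array([.6157,-.0035]); RY=97.35
def rack(x,y):
    a=np.radians(RY); return RO+x*np.array([np.cos(a),np.sin(a)])+y*np.array([-np.sin(a),np.cos(a)])
def inrack(p):
    a=np.radians(RY); d=np.array(p)[...,:2]-RO; return np.stack([d@np.array([np.cos(a),np.sin(a)]),d@np.array([-np.sin(a),np.cos(a)])],-1)
E
python3 - <<'E'
from h import *
state(); print(inrack([.637,.042]))
plan([(.60,.06,.22,RY,.5,2)])
E
```

```text
t 1.45 tcp [0.279  0.5593 0.2388] psi 153.5 F [ 1.1  0.2 -0.3] open mm 87.7 q7 -0.22
[ 0.04240122 -0.0269458 ]
[{"delta_rot":[0,0,0.028],"travel":[-0.309,-0.184,0.011],"gripper":0.5},{"delta_rot":[0,0,0.057],"travel":[-0.618,-0.368,0.023],"gripper":0.5},{"delta_rot":[0,0,0.085],"travel":[-0.927,-0.552,0.034],"gripper":0.5}]
[{"delta_rot":[0,0,0.028],"travel":[-0.347,-0.096,0.011],"gripper":0.5},{"delta_rot":[0,0,0.057],"travel":[-0.694,-0.192,0.023],"gripper":0.5}]
[{"delta_rot":[0,0,0.028],"travel":[-0.358,-0.033,0.011],"gripper":0.5},{"delta_rot":[0,0,0.057],"travel":[-0.716,-0.066,0.023],"gripper":0.5}]
[{"delta_rot":[0,0,0.028],"travel":[-0.358,0.031,0.011],"gripper":0.5},{"delta_rot":[0,0,0.057],"travel":[-0.717,0.062,0.023],"gripper":0.5}]
[{"delta_rot":[0,0,0.028],"travel":[-0.347,0.094,0.011],"gripper":0.5},{"delta_rot":[0,0,0.057],"travel":[-0.694,0.188,0.023],"gripper":0.5},{"delta_rot":[0,0,0.057],"travel":[-0.694,0.188,0.023],"gripper":0.5},{"delta_rot":[0,0,0.057],"travel":[-0.694,0.188,0.023],"gripper":0.5}]
```

>>> play_rows --commands '[{"delta_rot": [0, 0, 0.028], "travel": [-0.309, -0.184, 0.011], "gripper": 0.5}, {"delta_rot": [0, 0, 0.057], "travel": [-0.618, -0.368, 0.023], "gripper": 0.5}, {"delta_rot": [0, 0, 0.085], "travel": [-0.927, -0.552, 0.034], "gripper": 0.5}]'

```text
clock: 1.82
tool_pos: [0.3674, 0.4218, 0.2337]
eef_rot: [0.358, 0.934, 0.0, 0.0]
contact_force: [0.6, 0.0, 0.8]
opening: 0.751
```

>>> play_rows --commands '[{"delta_rot": [0, 0, 0.028], "travel": [-0.347, -0.096, 0.011], "gripper": 0.5}, {"delta_rot": [0, 0, 0.057], "travel": [-0.694, -0.192, 0.023], "gripper": 0.5}]'

```text
clock: 2.08
tool_pos: [0.4258, 0.3309, 0.2304]
eef_rot: [0.44, 0.898, 0.0, 0.0]
contact_force: [0.1, 0.8, -0.2]
opening: 0.751
```

>>> play_rows --commands '[{"delta_rot": [0, 0, 0.028], "travel": [-0.358, -0.033, 0.011], "gripper": 0.5}, {"delta_rot": [0, 0, 0.057], "travel": [-0.716, -0.066, 0.023], "gripper": 0.5}]'

```text
clock: 2.33
tool_pos: [0.484, 0.2401, 0.2269]
eef_rot: [0.519, 0.855, 0.0, 0.0]
contact_force: [0.3, 0.1, -0.5]
opening: 0.749
```

>>> play_rows --commands '[{"delta_rot": [0, 0, 0.028], "travel": [-0.358, 0.031, 0.011], "gripper": 0.5}, {"delta_rot": [0, 0, 0.057], "travel": [-0.717, 0.062, 0.023], "gripper": 0.5}]'

```text
clock: 2.58
tool_pos: [0.5422, 0.1492, 0.2234]
eef_rot: [0.593, 0.805, 0.0, 0.0]
contact_force: [0.1, 1.5, -0.3]
opening: 0.748
```

>>> play_rows --commands '[{"delta_rot": [0, 0, 0.028], "travel": [-0.347, 0.094, 0.011], "gripper": 0.5}, {"delta_rot": [0, 0, 0.057], "travel": [-0.694, 0.188, 0.023], "gripper": 0.5}, {"delta_rot": [0, 0, 0.057], "travel": [-0.694, 0.188, 0.023], "gripper": 0.5}, {"delta_rot": [0, 0, 0.057], "travel": [-0.694, 0.188, 0.023], "gripper": 0.5}]'

```text
clock: 3.08
tool_pos: [0.5988, 0.0606, 0.2196]
eef_rot: [0.661, 0.75, 0.0, -0.001]
contact_force: [0.3, 1.2, -0.1]
opening: 0.752
```

```bash
python3 - <<'E'
from h import *
state(); s=snap('wrist','w1'); print(np.round(s['origin'],3), Rm(s['attitude']).round(2).tolist(), s['fx'])
for n,z in {'coupling_mid':.038,'lane_mouth':.008,'lane_end':.008,'slot_mouth':.008}.items():
    for d in viewer.pinpoint('wrist',n)[:2]: P=onz(s,d['at'],z)[0]; print(n,round(d['conf'],2),np.round(d['at']),P.round(3),inrack(P).round(4))
for m,c,wh,a,col,n,q in clusters(s,.055,.09): print(m.round(3),np.round(c,3),np.round(wh,3),round(a,1),col.astype(int),n)
for c in clusters(s,.028,.042,minn=200): print(c[0].round(3),c[1],c[2],c[3],c[4].astype(int),c[5])
E
```

```text
t 3.08 tcp [0.5988 0.0606 0.2196] psi 97.2 F [ 0.3  1.2 -0.1] open mm 66.2 q7 -0.04
[0.59  0.138 0.364] [[0.99, -0.12, -0.04], [0.13, 0.95, 0.3], [-0.0, -0.3, 0.95]] 308.3348151967733
coupling_mid 0.68 [315. 203.] [0.642 0.045 0.038] [ 0.045  -0.0322]
lane_mouth 0.74 [307. 228.] [0.642 0.003 0.008] [ 0.0031 -0.0274]
lane_mouth 0.53 [260. 230.] [ 0.585 -0.007  0.008] [0.0002 0.0309]
slot_mouth 0.77 [259. 229.] [ 0.583 -0.005  0.008] [0.0024 0.0328]
[0.64  0.044 0.063] [0.639 0.044] [0.038 0.038] 24.9 [144  90  63] 437
[ 0.44  -0.034  0.058] [ 0.439 -0.035] [0.032 0.035] 86.9 [204 198 197] 654
[0.447 0.188 0.034] (0.4463590383529663, 0.1880502551794052) (0.030731331557035446, 0.07036589831113815) 9.941575050354004 [227 199   3] 2414
[0.655 0.115 0.032] (0.6461754441261292, 0.07863036543130875) (0.059074517339468, 0.21572637557983398) 8.749937057495117 [160  44  32] 3194
[0.599 0.078 0.033] (0.5962464809417725, 0.06459353119134903) (0.03825168311595917, 0.19359546899795532) 7.390379905700684 [199 200 200] 3978
[0.565 0.059 0.033] (0.565343976020813, 0.05537042021751404) (0.01623387075960636, 0.12932121753692627) 7.486323833465576 [154  56  46] 1691
[0.642 0.039 0.037] (0.6415851712226868, 0.03995642066001892) (0.027705350890755653, 0.02804982289671898) 73.08973693847656 [155  94  65] 523
[ 0.449 -0.024  0.035] (0.4482177197933197, -0.0260524433106184) (0.01590069569647312, 0.03901851922273636) 47.06871032714844 [87 86 86] 232
```

View pics/w1.png

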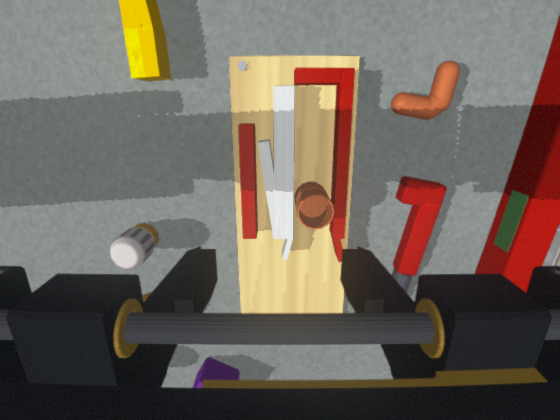

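Coupling at px (315,205), between the rails at the lane's mouth; the fence is at (247,180) and one head at (135,245). The rack fit agrees with the pinpoints to about 2 mm.

```bash
python3 - <<'E'
from h import *
plan([(.6395,.044,.12,RY,.5,0),(.6395,.044,.040,RY,.5,2,.04),(.6395,.044,.040,RY,-1,4),(.6395,.044,.14,RY,-1,1,.04)])
E
```

```text
[{"delta_rot":[0,0,0],"travel":[-0.074,0.127,0.333],"gripper":0.5},{"delta_rot":[0,0,0],"travel":[-0.149,0.254,0.666],"gripper":0.5},{"delta_rot":[0,0,0],"travel":[-0.149,0.254,0.933],"gripper":0.5}]
[{"delta_rot":[0,0,0],"travel":[0,0,0.267],"gripper":0.5},{"delta_rot":[0,0,0],"travel":[0,0,0.267],"gripper":0.5},{"delta_rot":[0,0,0],"travel":[0,0,0.267],"gripper":0.5},{"delta_rot":[0,0,0],"travel":[0,0,0.267],"gripper":-1},{"delta_rot":[0,0,0],"travel":[0,0,0.267],"gripper":-1},{"delta_rot":[0,0,0],"travel":[0,0,0.267],"gripper":-1},{"delta_rot":[0,0,0],"travel":[0,0,0.267],"gripper":-1},{"delta_rot":[0,0,0],"travel":[0,0,0.267],"gripper":-1},{"delta_rot":[0,0,0],"travel":[0,0,0.044],"gripper":-1},{"delta_rot":[0,0,0],"travel":[0,0,-0.178],"gripper":-1},{"delta_rot":[0,0,0],"travel":[0,0,-0.4],"gripper":-1},{"delta_rot":[0,0,0],"travel":[0,0,-0.4],"gripper":-1}]
```

>>> play_rows --commands '[{"delta_rot": [0, 0, 0], "travel": [-0.074, 0.127, 0.333], "gripper": 0.5}, {"delta_rot": [0, 0, 0], "travel": [-0.149, 0.254, 0.666], "gripper": 0.5}, {"delta_rot": [0, 0, 0], "travel": [-0.149, 0.254, 0.933], "gripper": 0.5}]'

```text
clock: 3.7
tool_pos: [0.6408, 0.0418, 0.0781]
eef_rot: [0.662, 0.75, 0.0, 0.001]
contact_force: [0.3, 0.4, -1.2]
opening: 0.747
```

>>> play_rows --commands '[{"delta_rot": [0, 0, 0], "travel": [0, 0, 0.267], "gripper": 0.5}, {"delta_rot": [0, 0, 0], "travel": [0, 0, 0.267], "gripper": 0.5}, {"delta_rot": [0, 0, 0], "travel": [0, 0, 0.267], "gripper": 0.5}, {"delta_rot": [0, 0, 0], "travel": [0, 0, 0.267], "gripper": -1}, {"delta_rot": [0, 0, 0], "travel": [0, 0, 0.267], "gripper": -1}, {"delta_rot": [0, 0, 0], "travel": [0, 0, 0.267], "gripper": -1}, {"delta_rot": [0, 0, 0], "travel": [0, 0, 0.267], "gripper": -1}, {"delta_rot": [0, 0, 0], "travel": [0, 0, 0.267], "gripper": -1}, {"delta_rot": [0, 0, 0], "travel": [0, 0, 0.044], "gripper": -1}, {"delta_rot": [0, 0, 0], "travel": [0, 0, -0.178], "gripper": -1}, {"delta_rot": [0, 0, 0], "travel": [0, 0, -0.4], "gripper": -1}, {"delta_rot": [0, 0, 0], "travel": [0, 0, -0.4], "gripper": -1}]' --force 30

```text
clock: 5.2
tool_pos: [0.6417, 0.0422, 0.1419]
eef_rot: [0.662, 0.75, 0.002, 0.002]
contact_force: [0.3, -0.3, -2.7]
opening: 0.424
```

```bash
python3 - <<'E'
from h import *
state()
plan([(.508,.394,.14,84.4,-1,1),(.508,.394,.044,84.4,-1,1,.04)])
E
```

```text
t 5.2 tcp [0.6417 0.0422 0.1419] psi 97.1 F [ 0.3 -0.3 -2.7] open mm 37.3 q7 -0.0
[{"delta_rot":[0.002,0,0.01],"travel":[0.348,-0.085,0.001],"gripper":-1},{"delta_rot":[0.002,0,0.02],"travel":[0.696,-0.17,0.003],"gripper":-1}]
[{"delta_rot":[0,0,0.01],"travel":[0.342,-0.107,0.002],"gripper":-1},{"delta_rot":[0,0,0.02],"travel":[0.684,-0.213,0.004],"gripper":-1}]
[{"delta_rot":[0,0,0.01],"travel":[0.335,-0.128,0.002],"gripper":-1},{"delta_rot":[0,0,0.02],"travel":[0.669,-0.256,0.004],"gripper":-1}]
[{"delta_rot":[0,0,0.01],"travel":[0.326,-0.149,0.002],"gripper":-1},{"delta_rot":[0,0,0.01],"travel":[0.326,-0.149,0.002],"gripper":-1},{"delta_rot":[0,0,0.01],"travel":[0.326,-0.149,0.215],"gripper":-1},{"delta_rot":[0,0,0.01],"travel":[0.326,-0.149,0.428],"gripper":-1},{"delta_rot":[0,0,0.01],"travel":[0.326,-0.149,0.642],"gripper":-1},{"delta_rot":[0,0,0.01],"travel":[0.326,-0.149,0.642],"gripper":-1}]
```

>>> play_rows --commands '[{"delta_rot": [0, 0, 0.01], "travel": [0.348, -0.085, 0], "gripper": -1}, {"delta_rot": [0, 0, 0.02], "travel": [0.696, -0.17, 0], "gripper": -1}]'

```text
clock: 5.45
tool_pos: [0.6004, 0.1428, 0.138]
eef_rot: [0.686, 0.728, -0.001, -0.001]
contact_force: [0.1, 1.2, -1.6]
opening: 0.423
```

>>> play_rows --commands '[{"delta_rot": [0, 0, 0.01], "travel": [0.342, -0.107, 0], "gripper": -1}, {"delta_rot": [0, 0, 0.02], "travel": [0.684, -0.213, 0], "gripper": -1}]'

```text
clock: 5.7
tool_pos: [0.5617, 0.2441, 0.1379]
eef_rot: [0.708, 0.706, -0.001, -0.0]
contact_force: [0.2, -0.6, -1.1]
opening: 0.422
```

>>> play_rows --commands '[{"delta_rot": [0, 0, 0.01], "travel": [0.335, -0.128, 0], "gripper": -1}, {"delta_rot": [0, 0, 0.02], "travel": [0.669, -0.256, 0], "gripper": -1}]'

```text
clock: 5.95
tool_pos: [0.5234, 0.3444, 0.1379]
eef_rot: [0.73, 0.684, -0.001, -0.0]
contact_force: [0.3, 0.5, -2.8]
opening: 0.417
```

>>> play_rows --commands '[{"delta_rot": [0, 0, 0.01], "travel": [0.326, -0.149, 0], "gripper": -1}, {"delta_rot": [0, 0, 0.01], "travel": [0.326, -0.149, 0], "gripper": -1}, {"delta_rot": [0, 0, 0.01], "travel": [0.326, -0.149, 0.215], "gripper": -1}, {"delta_rot": [0, 0, 0.01], "travel": [0.326, -0.149, 0.428], "gripper": -1}, {"delta_rot": [0, 0, 0.01], "travel": [0.326, -0.149, 0.64], "gripper": -1}, {"delta_rot": [0, 0, 0.01], "travel": [0.326, -0.149, 0.64], "gripper": -1}]'

```text
clock: 6.7
tool_pos: [0.5037, 0.3908, 0.0402]
eef_rot: [0.74, 0.672, -0.004, 0.0]
contact_force: [-0.0, 1.1, -0.4]
opening: 0.425
```

```bash
python3 - <<'E'
from h import *
state(); s=snap('top')
for m,c,wh,a,col,n,q in clusters(s,.055,.12,minn=40): print(m.round(3),np.round(c,3),np.round(wh,3),round(a,1),col.astype(int),n)
E
```

```text
t 6.7 tcp [0.5037 0.3908 0.0402] psi 84.5 F [-0.   1.1 -0.4] open mm 37.4 q7 -0.66
[0.514 0.371 0.083] [0.517 0.375] [0.038 0.073] 72.8 [83 66 58] 62
[ 0.443 -0.138  0.059] [ 0.443 -0.137] [0.035 0.035] 89.2 [191 184 185] 116
[ 0.438 -0.036  0.059] [ 0.437 -0.036] [0.034 0.036] 57.7 [190 183 184] 119
[ 0.432 -0.236  0.059] [ 0.432 -0.235] [0.035 0.035] 85.0 [192 185 187] 116
[ 0.331 -0.564  0.088] [ 0.331 -0.564] [0.164 0.008] 8.6 [74 57 40] 501
```

```bash
python3 - <<'E'
from h import *
plan([(.505,.3915,.040,84.4,.25,2),(.505,.3915,.14,84.4,.25,0),(.438,-.0355,.12,RY,.5,1)])
E
```

```text
[{"delta_rot":[-0.001,0.001,0.001],"travel":[-0.003,0,0.014],"gripper":0.25},{"delta_rot":[-0.001,0.001,0.001],"travel":[-0.003,0,0.014],"gripper":0.25},{"delta_rot":[-0.001,0.001,0.001],"travel":[-0.003,0,0.014],"gripper":0.25},{"delta_rot":[-0.001,0.001,0.001],"travel":[-0.004,-0.001,-0.319],"gripper":0.25},{"delta_rot":[-0.001,0.001,0.001],"travel":[-0.005,-0.002,-0.652],"gripper":0.25},{"delta_rot":[-0.001,0.001,-0.008],"travel":[-0.364,-0.023,-0.634],"gripper":0.5},{"delta_rot":[-0.001,0.001,-0.017],"travel":[-0.724,-0.045,-0.616],"gripper":0.5}]
[{"delta_rot":[0,0,-0.009],"travel":[-0.358,-0.041,0.017],"gripper":0.5},{"delta_rot":[0,0,-0.018],"travel":[-0.716,-0.082,0.033],"gripper":0.5}]
[{"delta_rot":[0,0,-0.009],"travel":[-0.355,-0.061,0.017],"gripper":0.5},{"delta_rot":[0,0,-0.018],"travel":[-0.71,-0.123,0.033],"gripper":0.5}]
[{"delta_rot":[0,0,-0.009],"travel":[-0.351,-0.081,0.017],"gripper":0.5},{"delta_rot":[0,0,-0.018],"travel":[-0.702,-0.162,0.033],"gripper":0.5},{"delta_rot":[0,0,-0.018],"travel":[-0.702,-0.162,0.033],"gripper":0.5}]
```

>>> play_rows --commands '[{"delta_rot": [0, 0, 0], "travel": [0, 0, 0.01], "gripper": 0.25}, {"delta_rot": [0, 0, 0], "travel": [0, 0, 0.01], "gripper": 0.25}, {"delta_rot": [0, 0, 0], "travel": [0, 0, 0.01], "gripper": 0.25}, {"delta_rot": [0, 0, 0], "travel": [0, 0, -0.319], "gripper": 0.25}, {"delta_rot": [0, 0, 0], "travel": [0, 0, -0.652], "gripper": 0.25}, {"delta_rot": [0, 0, -0.008], "travel": [-0.364, -0.023, -0.634], "gripper": 0.5}, {"delta_rot": [0, 0, -0.017], "travel": [-0.724, -0.045, -0.616], "gripper": 0.5}]'

```text
clock: 7.62
tool_pos: [0.4892, 0.2857, 0.1377]
eef_rot: [0.721, 0.693, 0.002, 0.001]
contact_force: [1.4, -1.0, -0.1]
opening: 0.751
```

>>> play_rows --commands '[{"delta_rot": [0, 0, -0.009], "travel": [-0.358, -0.041, 0.017], "gripper": 0.5}, {"delta_rot": [0, 0, -0.018], "travel": [-0.716, -0.082, 0.033], "gripper": 0.5}]'

```text
clock: 7.88
tool_pos: [0.4722, 0.1779, 0.132]
eef_rot: [0.701, 0.713, 0.001, 0.0]
contact_force: [-0.4, -0.7, -0.4]
opening: 0.748
```

>>> play_rows --commands '[{"delta_rot": [0, 0, -0.009], "travel": [-0.355, -0.061, 0.017], "gripper": 0.5}, {"delta_rot": [0, 0, -0.018], "travel": [-0.71, -0.123, 0.033], "gripper": 0.5}]'

```text
clock: 8.12
tool_pos: [0.4555, 0.0711, 0.127]
eef_rot: [0.681, 0.732, 0.001, 0.001]
contact_force: [1.4, -0.8, -0.1]
opening: 0.754
```

>>> play_rows --commands '[{"delta_rot": [0, 0, -0.009], "travel": [-0.351, -0.081, 0.017], "gripper": 0.5}, {"delta_rot": [0, 0, -0.018], "travel": [-0.702, -0.162, 0.033], "gripper": 0.5}, {"delta_rot": [0, 0, -0.018], "travel": [-0.702, -0.162, 0.033], "gripper": 0.5}]'

```text
clock: 8.5
tool_pos: [0.4374, -0.0394, 0.1219]
eef_rot: [0.664, 0.748, -0.001, 0.001]
contact_force: [0.5, 1.0, 0.2]
opening: 0.747
```

```bash
python3 - <<'E'
from h import *
state(); s=snap('side','s2');s=snap('top','t2')
for m,c,wh,a,col,n,q in clusters(s,.045,.09,minn=20): print(m.round(3),np.round(c,3),np.round(wh,3),round(a,1),col.astype(int),n)
s=snap('wrist')
print('wrist')
for m,c,wh,a,col,n,q in clusters(s,.05,.07,minn=100): print(m.round(3),np.round(c,3),np.round(wh,3),round(a,1),col.astype(int),n)
plan([(.438,-.0355,.033,RY,.5,1,.045),(.438,-.0355,.033,RY,-1,4),(.438,-.0355,.09,RY,-1,1,.04)])
E
python3 -c "
import cv2
a=cv2.imread('pics/t2.png')[160:260,90:290]; cv2.imwrite('pics/t2c.png',cv2.resize(a,(800,400),interpolation=cv2.INTER_CUBIC))"
```

```text
t 8.5 tcp [ 0.4374 -0.0394  0.1219] psi 96.8 F [0.5 1.  0.2] open mm 65.7 q7 0.02
[ 0.545 -0.247  0.048] [ 0.545 -0.246] [0.039 0.056] 68.2 [114  63 149] 205
[0.508 0.395 0.053] [0.506 0.396] [0.132 0.153] 84.7 [146 147 149] 336
[ 0.518 -0.375  0.052] [ 0.519 -0.374] [0.056 0.041] 27.2 [ 40  87 176] 245
[ 0.53  -0.513  0.048] [ 0.529 -0.513] [0.055 0.04 ] 88.6 [219 121 155] 203
[0.506 0.393 0.057] [0.506 0.393] [0.039 0.038] 41.6 [130  86  69] 81
[ 0.442 -0.138  0.057] [ 0.442 -0.139] [0.038 0.038] 88.5 [178 172 172] 152
[ 0.431 -0.235  0.058] [ 0.43  -0.236] [0.039 0.039] 69.6 [179 173 174] 151
[ 0.331 -0.564  0.067] [ 0.331 -0.564] [0.164 0.007] 9.0 [72 56 39] 346
[0.302 0.268 0.05 ] [0.302 0.268] [0.05  0.046] 89.7 [213 175   6] 233
wrist
[ 0.438 -0.033  0.057] [ 0.439 -0.036] [0.038 0.039] 8.3 [205 200 200] 2075
[ 0.445 -0.147  0.058] [ 0.445 -0.149] [0.033 0.013] 9.2 [213 208 208] 306
[{"delta_rot":[0.001,0,0],"travel":[-0.007,-0.005,0.296],"gripper":0.5},{"delta_rot":[0.001,0,0],"travel":[-0.014,-0.011,0.592],"gripper":0.5},{"delta_rot":[0.001,0,0],"travel":[-0.014,-0.011,0.592],"gripper":0.5},{"delta_rot":[0.001,0,0],"travel":[-0.014,-0.011,0.592],"gripper":-1},{"delta_rot":[0.001,0,0],"travel":[-0.014,-0.011,0.592],"gripper":-1},{"delta_rot":[0.001,0,0],"travel":[-0.014,-0.011,0.592],"gripper":-1},{"delta_rot":[0.001,0,0],"travel":[-0.014,-0.011,0.592],"gripper":-1},{"delta_rot":[0.001,0,0],"travel":[-0.014,-0.011,0.592],"gripper":-1},{"delta_rot":[0.001,0,0],"travel":[-0.014,-0.011,0.402],"gripper":-1},{"delta_rot":[0.001,0,0],"travel":[-0.014,-0.01,0.212],"gripper":-1},{"delta_rot":[0.001,0,0],"travel":[-0.014,-0.01,0.212],"gripper":-1}]
```

View pics/t2c.png

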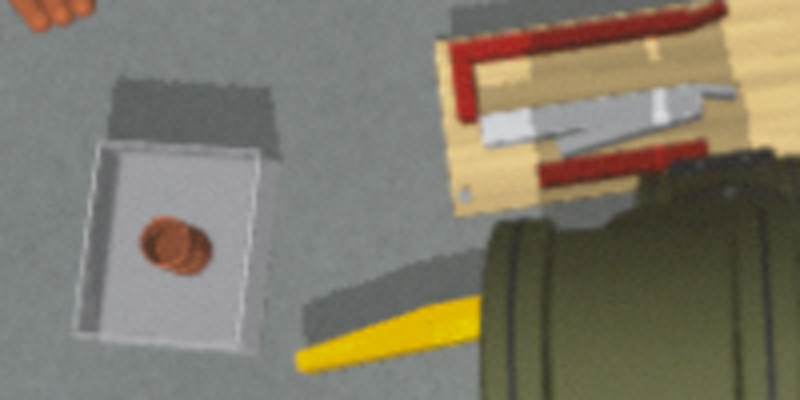

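The coupling stands upright in the tub at crop px (178,245).

>>> play_rows --commands '[{"delta_rot": [0, 0, 0], "travel": [-0.007, -0.005, 0.296], "gripper": 0.5}, {"delta_rot": [0, 0, 0], "travel": [-0.014, -0.011, 0.592], "gripper": 0.5}, {"delta_rot": [0, 0, 0], "travel": [-0.014, -0.011, 0.592], "gripper": 0.5}, {"delta_rot": [0, 0, 0], "travel": [-0.014, -0.011, 0.592], "gripper": -1}, {"delta_rot": [0, 0, 0], "travel": [-0.014, -0.011, 0.592], "gripper": -1}, {"delta_rot": [0, 0, 0], "travel": [-0.014, -0.011, 0.592], "gripper": -1}, {"delta_rot": [0, 0, 0], "travel": [-0.014, -0.011, 0.592], "gripper": -1}, {"delta_rot": [0, 0, 0], "travel": [-0.014, -0.011, 0.592], "gripper": -1}, {"delta_rot": [0, 0, 0], "travel": [-0.014, -0.011, 0.402], "gripper": -1}, {"delta_rot": [0, 0, 0], "travel": [-0.014, -0.011, 0.212], "gripper": -1}, {"delta_rot": [0, 0, 0], "travel": [-0.014, -0.011, 0.212], "gripper": -1}]' --force 30

```text
clock: 10.02
tool_pos: [0.4387, -0.0346, 0.0911]
eef_rot: [0.66, 0.751, 0.002, 0.001]
contact_force: [1.0, -0.5, -1.9]
opening: 0.445
```

```bash
python3 - <<'E'
from h import *
state(); x,y=rack(-.09,-.03); print(x,y)
plan([(x,y,.09,RY,-1,0),(x,y,.05,RY,-1,2,.04)])
E
```

```text
t 10.03 tcp [ 0.4387 -0.0346  0.0911] psi 97.4 F [ 1.  -0.5 -1.9] open mm 39.1 q7 -0.95
0.6569672090210353 -0.08892258167261267
[{"delta_rot":[0.001,-0.001,0],"travel":[-0.137,0.349,0.003],"gripper":-1},{"delta_rot":[0.001,-0.001,0],"travel":[-0.273,0.698,0.007],"gripper":-1}]
[{"delta_rot":[0,0,0],"travel":[-0.136,0.349,0.002],"gripper":-1},{"delta_rot":[0,0,0],"travel":[-0.273,0.698,0.004],"gripper":-1},{"delta_rot":[0,0,0],"travel":[-0.273,0.698,0.27],"gripper":-1},{"delta_rot":[0,0,0],"travel":[-0.273,0.698,0.27],"gripper":-1},{"delta_rot":[0,0,0],"travel":[-0.273,0.698,0.27],"gripper":-1}]
```

>>> play_rows --commands '[{"delta_rot": [0, 0, 0], "travel": [-0.137, 0.349, 0.003], "gripper": -1}, {"delta_rot": [0, 0, 0], "travel": [-0.273, 0.698, 0.007], "gripper": -1}]'

```text
clock: 10.28
tool_pos: [0.5473, -0.0629, 0.0877]
eef_rot: [0.66, 0.752, -0.0, -0.0]
contact_force: [1.4, -0.5, -1.7]
opening: 0.449
```

>>> play_rows --commands '[{"delta_rot": [0, 0, 0], "travel": [-0.136, 0.349, 0], "gripper": -1}, {"delta_rot": [0, 0, 0], "travel": [-0.273, 0.698, 0], "gripper": -1}, {"delta_rot": [0, 0, 0], "travel": [-0.273, 0.698, 0.27], "gripper": -1}, {"delta_rot": [0, 0, 0], "travel": [-0.273, 0.698, 0.27], "gripper": -1}, {"delta_rot": [0, 0, 0], "travel": [-0.273, 0.698, 0.27], "gripper": -1}]'

```text
clock: 10.9
tool_pos: [0.6545, -0.0896, 0.0478]
eef_rot: [0.66, 0.752, -0.001, -0.0]
contact_force: [-1.1, 0.0, -1.1]
opening: 0.447
```

```bash
python3 - <<'E'
from h import *
state(); s=snap('wrist','w3')
for m,c,wh,a,col,n,q in clusters(s,.055,.1,minn=100): print(m.round(3),np.round(c,3),np.round(wh,3),round(a,1),col.astype(int),n, inrack(c).round(4))
for m,c,wh,a,col,n,q in clusters(s,.025,.042,minn=150): print('lo',m.round(3),np.round(c,4),np.round(wh,3),round(a,1),col.astype(int),n,inrack(c).round(4))
E
```

```text
t 10.9 tcp [ 0.6545 -0.0896  0.0478] psi 97.5 F [-1.1  0.  -1.1] open mm 39.4 q7 -0.44
[ 0.654 -0.083  0.074] [ 0.655 -0.087] [0.072 0.033] 7.1 [97 92 89] 10051 [-0.0876 -0.0282]
lo [0.573 0.01  0.032] [0.5716 0.0099] [0.017 0.039] 6.8 [119  32  26] 3285 [0.019 0.042]
lo [0.611 0.01  0.032] [0.6115 0.0007] [0.028 0.065] 10.5 [163 165 166] 5570 [0.0047 0.0037]
lo [0.676 0.013 0.032] [0.6769 0.0084] [0.016 0.069] 10.0 [125  24  17] 3820 [ 0.004  -0.0622]
lo [ 0.654 -0.075  0.034] [ 0.6542 -0.0762] [0.036 0.012] 3.7 [114  98  72] 406 [-0.077  -0.0289]
```

View pics/w3.png

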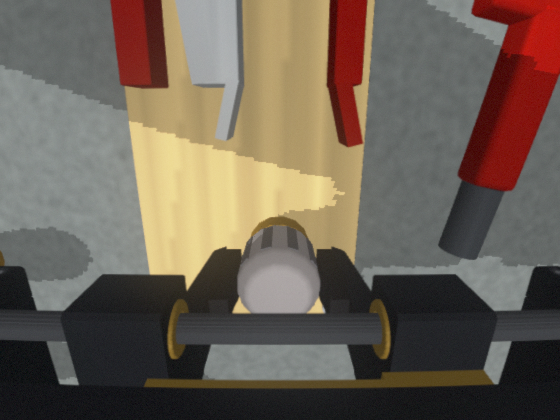

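Head held at px (278,285), about in line with the open mouth (225–345, 140). I'll measure the rail faces once.

```bash
python3 - <<'E'
from h import *
s=snap('wrist'); p,u=cloud(s); q=inrack(p); c=s['color'][u[:,1],u[:,0]].astype(int)
red=(c[:,0]>90)&(c[:,1]<60); gr=(c.min(1)>110)&(c.max(1)-c.min(1)<25)
for x0 in (.005,.015,.025):
    m=(q[:,0]>x0)&(q[:,0]<x0+.01)&(p[:,2]>.029)&(p[:,2]<.038)
    for n,k,lo,hi in(('fence',red,.02,.06),('rail',red,-.09,-.03),('clamp',gr,-.03,.04)):
        y=q[m&k&(q[:,1]>lo)&(q[:,1]<hi),1]; print(x0,n,np.percentile(y,[2,98]).round(4),len(y))
m=(p[:,2]>.055)&(abs(q[:,0]+.087)<.025)&(c.min(1)>120)
print('head',np.percentile(q[m],[2,98],axis=0).round(4))
x,y=rack(-.03,-.03); X,Y=rack(.146,-.03)
state();plan([(x,y,.046,RY,-1,1,.04),(X,Y,.046,RY,-1,1,.03)])
E
```

```text
0.005 fence [0.0346 0.0495] 703
0.005 rail [-0.068  -0.0549] 625
0.005 clamp [-0.0082  0.0153] 1131
0.015 fence [0.0345 0.0495] 736
0.015 rail [-0.0678 -0.0549] 651
0.015 clamp [-0.0082  0.0167] 1264
0.025 fence [0.0346 0.0496] 774
0.025 rail [-0.0678 -0.055 ] 686
0.025 clamp [-0.008   0.0181] 1395
head [[-0.1006 -0.0452]
 [-0.0744 -0.0123]]
t 11.0 tcp [ 0.6553 -0.0902  0.049 ] psi 97.4 F [-0.9 -0.3 -1.1] open mm 39.3 q7 -0.44
[{"delta_rot":[0,0,0],"travel":[0.203,0.006,0.01],"gripper":-1},{"delta_rot":[0,0,0],"travel":[0.407,0.012,0.02],"gripper":-1},{"delta_rot":[0,0,0],"travel":[0.407,0.012,0.02],"gripper":-1},{"delta_rot":[0,0,0],"travel":[0.602,0.013,0.02],"gripper":-1},{"delta_rot":[0,0,0],"travel":[0.798,0.013,0.02],"gripper":-1},{"delta_rot":[0,0,0],"travel":[0.993,0.013,0.02],"gripper":-1}]
[{"delta_rot":[0,0,0],"travel":[0.196,0,0],"gripper":-1},{"delta_rot":[0,0,0],"travel":[0.391,0,0],"gripper":-1},{"delta_rot":[0,0,0],"travel":[0.587,0,0],"gripper":-1},{"delta_rot":[0,0,0],"travel":[0.587,0,0],"gripper":-1}]
```

```bash
sed -i 's/RO=np.array(\[.6157,-.0035\])/RO=np.array([.6172,-.0033])/' h.py; python3 - <<'E'
from h import *
x,y=rack(-.03,-.03); X,Y=rack(.146,-.03)
plan([(x,y,.046,RY,-1,1,.04),(X,Y,.046,RY,-1,1,.03)])
E
```

```text
[{"delta_rot":[0,0,0],"travel":[0.203,0.011,0.01],"gripper":-1},{"delta_rot":[0,0,0],"travel":[0.407,0.023,0.02],"gripper":-1},{"delta_rot":[0,0,0],"travel":[0.407,0.023,0.02],"gripper":-1},{"delta_rot":[0,0,0],"travel":[0.602,0.023,0.02],"gripper":-1},{"delta_rot":[0,0,0],"travel":[0.798,0.023,0.02],"gripper":-1},{"delta_rot":[0,0,0],"travel":[0.993,0.023,0.02],"gripper":-1}]
[{"delta_rot":[0,0,0],"travel":[0.196,0,0],"gripper":-1},{"delta_rot":[0,0,0],"travel":[0.391,0,0],"gripper":-1},{"delta_rot":[0,0,0],"travel":[0.587,0,0],"gripper":-1},{"delta_rot":[0,0,0],"travel":[0.587,0,0],"gripper":-1}]
```

>>> play_rows --commands '[{"delta_rot": [0, 0, 0], "travel": [0.203, 0.011, 0.02], "gripper": -1}, {"delta_rot": [0, 0, 0], "travel": [0.407, 0.023, 0.035], "gripper": -1}, {"delta_rot": [0, 0, 0], "travel": [0.407, 0.023, 0.035], "gripper": -1}, {"delta_rot": [0, 0, 0], "travel": [0.602, 0.023, 0.035], "gripper": -1}, {"delta_rot": [0, 0, 0], "travel": [0.798, 0.023, 0.035], "gripper": -1}, {"delta_rot": [0, 0, 0], "travel": [0.993, 0.023, 0.035], "gripper": -1}]'

```text
clock: 11.75
tool_pos: [0.6401, 0.0567, 0.0438]
eef_rot: [0.661, 0.75, 0.0, 0.001]
contact_force: [0.7, 0.3, -1.6]
opening: 0.443
```

>>> play_rows --commands '[{"delta_rot": [0, 0, 0], "travel": [0.196, 0, 0], "gripper": -1}, {"delta_rot": [0, 0, 0], "travel": [0.391, 0, 0], "gripper": -1}, {"delta_rot": [0, 0, 0], "travel": [0.587, 0, 0], "gripper": -1}, {"delta_rot": [0, 0, 0], "travel": [0.587, 0, 0], "gripper": -1}]'

```text
clock: 12.25
tool_pos: [0.6284, 0.1471, 0.0441]
eef_rot: [0.659, 0.752, 0.001, -0.0]
contact_force: [-0.3, -0.0, -1.7]
opening: 0.446
```

```bash
python3 - <<'E'
from h import *
state(); st=r.get_state(); print(inrack(st['tool_pos']))
E
```

```text
t 12.25 tcp [0.6284 0.1471 0.0441] psi 97.5 F [-0.3 -0.  -1.7] open mm 39.2 q7 -0.81
[ 0.14771679 -0.030373  ]
```

```bash
python3 - <<'E'
from h import *
X,Y=rack(.147,-.03)
plan([(X,Y,.0405,RY,-1,1),(X,Y,.0405,RY,.4,3),(X,Y,.115,RY,.4,0),(.442,-.1385,.11,RY,.5,1),(.442,-.1385,.033,RY,.5,1,.045),(.442,-.1385,.033,RY,-1,4),(.442,-.1385,.09,RY,-1,1,.04)])
E
```

```text
[{"delta_rot":[0.001,-0.001,0.001],"travel":[-0.005,-0.003,0.024],"gripper":-1},{"delta_rot":[0.001,-0.001,0.001],"travel":[-0.005,-0.003,0.024],"gripper":-1},{"delta_rot":[0.001,-0.001,0.001],"travel":[-0.005,-0.003,0.024],"gripper":0.4},{"delta_rot":[0.001,-0.001,0.001],"travel":[-0.005,-0.003,0.024],"gripper":0.4},{"delta_rot":[0.001,-0.001,0.001],"travel":[-0.005,-0.003,0.024],"gripper":0.4},{"delta_rot":[0.001,-0.001,0.001],"travel":[-0.005,-0.003,0.024],"gripper":0.4},{"delta_rot":[0.001,-0.001,0.001],"travel":[-0.004,-0.002,-0.224],"gripper":0.4},{"delta_rot":[0.001,-0.001,0.001],"travel":[-0.004,-0.002,-0.473],"gripper":0.4},{"delta_rot":[0.001,-0.001,0.001],"travel":[-0.291,-0.248,-0.468],"gripper":0.5},{"delta_rot":[0.001,-0.001,0.001],"travel":[-0.577,-0.495,-0.463],"gripper":0.5},{"delta_rot":[0.001,-0.001,0.001],"travel":[-0.864,-0.741,-0.459],"gripper":0.5}]
[{"delta_rot":[0,0,0],"travel":[-0.287,-0.246,0.006],"gripper":0.5},{"delta_rot":[0,0,0],"travel":[-0.575,-0.491,0.011],"gripper":0.5},{"delta_rot":[0,0,0],"travel":[-0.862,-0.737,0.017],"gripper":0.5},{"delta_rot":[0,0,0],"travel":[-0.862,-0.737,0.017],"gripper":0.5},{"delta_rot":[0,0,0],"travel":[-0.862,-0.737,0.273],"gripper":0.5},{"delta_rot":[0,0,0],"travel":[-0.862,-0.737,0.53],"gripper":0.5},{"delta_rot":[0,0,0],"travel":[-0.862,-0.737,0.53],"gripper":0.5},{"delta_rot":[0,0,0],"travel":[-0.862,-0.737,0.53],"gripper":-1},{"delta_rot":[0,0,0],"travel":[-0.862,-0.737,0.53],"gripper":-1},{"delta_rot":[0,0,0],"travel":[-0.862,-0.737,0.53],"gripper":-1},{"delta_rot":[0,0,0],"travel":[-0.862,-0.737,0.53],"gripper":-1},{"delta_rot":[0,0,0],"travel":[-0.862,-0.737,0.53],"gripper":-1}]
[{"delta_rot":[0,0,0],"travel":[0,0,-0.19],"gripper":-1},{"delta_rot":[0,0,0],"travel":[0,0,-0.38],"gripper":-1},{"delta_rot":[0,0,0],"travel":[0,0,-0.38],"gripper":-1}]
```

>>> play_rows --commands '[{"delta_rot": [0, 0, 0], "travel": [0, 0, 0.024], "gripper": -1}, {"delta_rot": [0, 0, 0], "travel": [0, 0, 0.024], "gripper": -1}, {"delta_rot": [0, 0, 0], "travel": [0, 0, 0.024], "gripper": 0.4}, {"delta_rot": [0, 0, 0], "travel": [0, 0, 0.024], "gripper": 0.4}, {"delta_rot": [0, 0, 0], "travel": [0, 0, 0.024], "gripper": 0.4}, {"delta_rot": [0, 0, 0], "travel": [0, 0, 0.024], "gripper": 0.4}, {"delta_rot": [0, 0, 0], "travel": [0, 0, -0.224], "gripper": 0.4}, {"delta_rot": [0, 0, 0], "travel": [0, 0, -0.473], "gripper": 0.4}, {"delta_rot": [0, 0, 0], "travel": [-0.291, -0.248, -0.468], "gripper": 0.5}, {"delta_rot": [0, 0, 0], "travel": [-0.577, -0.495, -0.463], "gripper": 0.5}, {"delta_rot": [0, 0, 0], "travel": [-0.864, -0.741, -0.459], "gripper": 0.5}]'

```text
clock: 13.62
tool_pos: [0.5337, 0.0004, 0.1117]
eef_rot: [0.66, 0.751, 0.0, 0.0]
contact_force: [0.5, -0.5, 0.8]
opening: 0.751
```

>>> play_rows --commands '[{"delta_rot": [0, 0, 0], "travel": [-0.287, -0.246, 0.006], "gripper": 0.5}, {"delta_rot": [0, 0, 0], "travel": [-0.575, -0.491, 0.011], "gripper": 0.5}, {"delta_rot": [0, 0, 0], "travel": [-0.862, -0.737, 0.017], "gripper": 0.5}, {"delta_rot": [0, 0, 0], "travel": [-0.862, -0.737, 0.017], "gripper": 0.5}]'

```text
clock: 14.12
tool_pos: [0.4377, -0.1453, 0.1087]
eef_rot: [0.663, 0.748, -0.003, -0.001]
contact_force: [0.3, 0.9, 0.7]
opening: 0.751
```

```bash
cat > chk.py <<'E'
from h import *
import sys
state(); s=snap('top')
for c_ in ('top','wrist'):
    s=snap(c_)
    for m,c,wh,a,col,n,q in clusters(s,.045,.075,minn=30):
        if col.min()>90 or m[1]<-.3 or inrack(c)[0]>-.2 and inrack(c)[0]<.2 and abs(inrack(c)[1])<.08: print(c_,m.round(3),np.round(c,4),np.round(wh,3),round(a,1),col.astype(int),n,'rack',inrack(c).round(3))
E
python3 chk.py; python3 - <<'E'
from h import *
x,y=.442,-.1385
plan([(x,y,.033,RY,.5,1,.045),(x,y,.033,RY,-1,4),(x,y,.09,RY,-1,1,.04)])
E
```

```text
t 14.12 tcp [ 0.4377 -0.1453  0.1087] psi 96.9 F [0.3 0.9 0.7] open mm 66.1 q7 -0.6
top [0.627 0.139 0.064] [0.6285 0.1405] [0.038 0.04 ] 22.9 [191 180 179] 158 rack [ 0.141 -0.03 ]
top [0.508 0.396 0.052] [0.5058 0.3957] [0.134 0.153] 84.2 [157 158 160] 346 rack [0.41  0.059]
top [ 0.518 -0.375  0.052] [ 0.5185 -0.3742] [0.056 0.042] 27.2 [ 39  92 188] 246 rack [-0.355  0.145]
top [ 0.53  -0.512  0.048] [ 0.5293 -0.5119] [0.055 0.04 ] 88.2 [230 130 167] 193 rack [-0.493  0.152]
top [ 0.266 -0.574  0.064] [ 0.2672 -0.5737] [0.035 0.005] 8.9 [79 61 39] 42 rack [-0.521  0.42 ]
wrist [ 0.444 -0.136  0.057] [ 0.4438 -0.1385] [0.041 0.039] 16.8 [187 181 181] 2459 rack [-0.112  0.189]
wrist [ 0.434 -0.244  0.058] [ 0.4341 -0.2461] [0.034 0.015] 5.1 [201 194 194] 371 rack [-0.217  0.213]
[{"delta_rot":[0.001,0,0],"travel":[0.003,-0.003,0.254],"gripper":0.5},{"delta_rot":[0.001,0,0],"travel":[0.007,-0.005,0.509],"gripper":0.5},{"delta_rot":[0.001,0,0],"travel":[0.007,-0.005,0.509],"gripper":0.5},{"delta_rot":[0.001,0,0],"travel":[0.007,-0.005,0.509],"gripper":-1},{"delta_rot":[0.001,0,0],"travel":[0.007,-0.005,0.509],"gripper":-1},{"delta_rot":[0.001,0,0],"travel":[0.007,-0.005,0.509],"gripper":-1},{"delta_rot":[0.001,0,0],"travel":[0.007,-0.005,0.509],"gripper":-1},{"delta_rot":[0.001,0,0],"travel":[0.007,-0.005,0.509],"gripper":-1},{"delta_rot":[0.001,0,0],"travel":[0.007,-0.005,0.319],"gripper":-1},{"delta_rot":[0.001,0,0],"travel":[0.007,-0.004,0.129],"gripper":-1},{"delta_rot":[0.001,0,0],"travel":[0.007,-0.004,0.129],"gripper":-1}]
```

>>> play_rows --commands '[{"delta_rot": [0, 0, 0], "travel": [0.005, -0.003, 0.254], "gripper": 0.5}, {"delta_rot": [0, 0, 0], "travel": [0.007, -0.003, 0.509], "gripper": 0.5}, {"delta_rot": [0, 0, 0], "travel": [0.007, -0.003, 0.509], "gripper": 0.5}, {"delta_rot": [0, 0, 0], "travel": [0.007, -0.003, 0.509], "gripper": -1}, {"delta_rot": [0, 0, 0], "travel": [0.007, -0.003, 0.509], "gripper": -1}, {"delta_rot": [0, 0, 0], "travel": [0.007, -0.003, 0.509], "gripper": -1}, {"delta_rot": [0, 0, 0], "travel": [0.007, -0.003, 0.509], "gripper": -1}, {"delta_rot": [0, 0, 0], "travel": [0.007, -0.003, 0.509], "gripper": -1}, {"delta_rot": [0, 0, 0], "travel": [0.007, -0.003, 0.319], "gripper": -1}, {"delta_rot": [0, 0, 0], "travel": [0.007, -0.003, 0.129], "gripper": -1}, {"delta_rot": [0, 0, 0], "travel": [0.007, -0.003, 0.129], "gripper": -1}]'

```text
clock: 15.65
tool_pos: [0.4416, -0.14, 0.0911]
eef_rot: [0.661, 0.75, 0.001, 0.001]
contact_force: [0.1, -1.0, -1.4]
opening: 0.446
```

```bash
python3 - <<'E'
from h import *
state(); x,y=rack(-.07,-.03)
plan([(x,y,.09,RY,-1,0),(x,y,.05,RY,-1,2,.04)])
E
```

```text
t 15.65 tcp [ 0.4416 -0.14    0.0911] psi 97.2 F [ 0.1 -1.  -1.4] open mm 39.2 q7 -0.66
[{"delta_rot":[0.001,0,0],"travel":[0.073,0.369,0.003],"gripper":-1},{"delta_rot":[0.001,0,0],"travel":[0.145,0.738,0.006],"gripper":-1}]
[{"delta_rot":[0,0,0],"travel":[0.072,0.369,0.002],"gripper":-1},{"delta_rot":[0,0,0],"travel":[0.144,0.739,0.004],"gripper":-1},{"delta_rot":[0,0,0],"travel":[0.144,0.739,0.27],"gripper":-1},{"delta_rot":[0,0,0],"travel":[0.144,0.739,0.27],"gripper":-1},{"delta_rot":[0,0,0],"travel":[0.144,0.739,0.27],"gripper":-1}]
```

>>> play_rows --commands '[{"delta_rot": [0, 0, 0], "travel": [0.073, 0.369, 0.003], "gripper": -1}, {"delta_rot": [0, 0, 0], "travel": [0.145, 0.738, 0.006], "gripper": -1}]'

```text
clock: 15.9
tool_pos: [0.5483, -0.1043, 0.0879]
eef_rot: [0.661, 0.75, -0.001, -0.0]
contact_force: [0.9, -0.3, -2.2]
opening: 0.445
```

>>> play_rows --commands '[{"delta_rot": [0, 0, 0], "travel": [0.072, 0.369, 0], "gripper": -1}, {"delta_rot": [0, 0, 0], "travel": [0.144, 0.739, 0], "gripper": -1}, {"delta_rot": [0, 0, 0], "travel": [0.144, 0.739, 0.27], "gripper": -1}, {"delta_rot": [0, 0, 0], "travel": [0.144, 0.739, 0.27], "gripper": -1}, {"delta_rot": [0, 0, 0], "travel": [0.144, 0.739, 0.27], "gripper": -1}]'

```text
clock: 16.52
tool_pos: [0.6541, -0.0689, 0.0481]
eef_rot: [0.661, 0.751, -0.001, -0.0]
contact_force: [-0.6, -0.1, -1.5]
opening: 0.445
```

```bash
python3 - <<'E'
from h import *
s=snap('wrist'); p,u=cloud(s); q=inrack(p); c=s['color'][u[:,1],u[:,0]].astype(int)
gr=(c.min(1)>120)
for lo,hi in((-.1,-.04),(.1,.18)):
  m=(p[:,2]>.052)&(p[:,2]<.08)&gr&(q[:,0]>lo)&(q[:,0]<hi)&(abs(q[:,1]+.03)<.04)
  if m.sum()>20: print('head',np.percentile(q[m],[2,98],axis=0).round(4),m.sum())
state(); print(inrack(r.get_state()['tool_pos']))
x,y=rack(-.03,-.03); X,Y=rack(.102,-.03)
plan([(x,y,.044,RY,-1,0,.04),(X,Y,.044,RY,-1,1,.03),(X,Y,.0405,RY,-1,1),(X,Y,.0405,RY,.4,3),(X,Y,.115,RY,.4,1)])
E
```

```text
head [[-0.0799 -0.0457]
 [-0.0516 -0.0125]] 4434
t 16.57 tcp [ 0.6547 -0.0689  0.0489] psi 97.3 F [ 0.2 -0.9 -1.5] open mm 38.8 q7 -0.47
[-0.06981181 -0.028804  ]
[{"delta_rot":[0,0,0],"travel":[0.133,0.004,0.016],"gripper":-1},{"delta_rot":[0,0,0],"travel":[0.265,0.008,0.032],"gripper":-1},{"delta_rot":[0,0,0],"travel":[0.441,0.008,0.032],"gripper":-1},{"delta_rot":[0,0,0],"travel":[0.617,0.008,0.032],"gripper":-1},{"delta_rot":[0,0,0],"travel":[0.793,0.007,0.032],"gripper":-1},{"delta_rot":[0,0,0],"travel":[0.969,0.007,0.032],"gripper":-1}]
[{"delta_rot":[0,0,0],"travel":[0.176,0,0],"gripper":-1},{"delta_rot":[0,0,0],"travel":[0.176,0,0],"gripper":-1},{"delta_rot":[0,0,0],"travel":[0.176,0,0.023],"gripper":-1},{"delta_rot":[0,0,0],"travel":[0.176,0,0.023],"gripper":-1},{"delta_rot":[0,0,0],"travel":[0.176,0,0.023],"gripper":0.4},{"delta_rot":[0,0,0],"travel":[0.176,0,0.023],"gripper":0.4},{"delta_rot":[0,0,0],"travel":[0.176,0,0.023],"gripper":0.4},{"delta_rot":[0,0,0],"travel":[0.176,0,0.023],"gripper":0.4},{"delta_rot":[0,0,0],"travel":[0.176,0,-0.225],"gripper":0.4},{"delta_rot":[0,0,0],"travel":[0.176,0,-0.473],"gripper":0.4},{"delta_rot":[0,0,0],"travel":[0.176,0,-0.473],"gripper":0.4}]
```

>>> play_rows --commands '[{"delta_rot": [0, 0, 0], "travel": [0.133, 0.006, 0.016], "gripper": -1}, {"delta_rot": [0, 0, 0], "travel": [0.265, 0.01, 0.032], "gripper": -1}, {"delta_rot": [0, 0, 0], "travel": [0.441, 0.01, 0.032], "gripper": -1}, {"delta_rot": [0, 0, 0], "travel": [0.617, 0.01, 0.032], "gripper": -1}, {"delta_rot": [0, 0, 0], "travel": [0.793, 0.01, 0.032], "gripper": -1}, {"delta_rot": [0, 0, 0], "travel": [0.969, 0.01, 0.032], "gripper": -1}]'

```text
clock: 17.32
tool_pos: [0.6374, 0.0793, 0.0441]
eef_rot: [0.66, 0.752, 0.001, -0.0]
contact_force: [0.7, 0.3, -1.2]
opening: 0.446
```

>>> play_rows --commands '[{"delta_rot": [0, 0, 0], "travel": [0.176, 0, 0], "gripper": -1}, {"delta_rot": [0, 0, 0], "travel": [0.176, 0, 0], "gripper": -1}, {"delta_rot": [0, 0, 0], "travel": [0.176, 0, 0.023], "gripper": -1}, {"delta_rot": [0, 0, 0], "travel": [0.176, 0, 0.023], "gripper": -1}, {"delta_rot": [0, 0, 0], "travel": [0.176, 0, 0.023], "gripper": 0.4}, {"delta_rot": [0, 0, 0], "travel": [0.176, 0, 0.023], "gripper": 0.4}, {"delta_rot": [0, 0, 0], "travel": [0.176, 0, 0.023], "gripper": 0.4}, {"delta_rot": [0, 0, 0], "travel": [0.176, 0, -0.225], "gripper": 0.4}, {"delta_rot": [0, 0, 0], "travel": [0.176, 0, -0.473], "gripper": 0.4}, {"delta_rot": [0, 0, 0], "travel": [0.176, 0, -0.473], "gripper": 0.4}]'

```text
clock: 18.58
tool_pos: [0.6367, 0.103, 0.1173]
eef_rot: [0.661, 0.751, 0.003, 0.001]
contact_force: [0.4, -0.1, -0.0]
opening: 0.701
```

```bash
python3 chk.py; python3 - <<'E'
from h import *
plan([(.4315,-.236,.11,RY,.5,1)])
E
```

```text
t 18.57 tcp [0.6367 0.103  0.1173] psi 97.3 F [ 0.4 -0.1 -0. ] open mm 61.7 q7 -0.69
top [0.627 0.156 0.065] [0.627 0.157] [0.021 0.032] 72.2 [179 170 170] 63 rack [ 0.158 -0.03 ]
top [0.51  0.395 0.053] [0.5058 0.396 ] [0.133 0.153] 84.7 [155 155 157] 334 rack [0.41  0.059]
top [ 0.518 -0.375  0.052] [ 0.5183 -0.3751] [0.056 0.042] 29.4 [ 42  92 185] 246 rack [-0.356  0.146]
top [ 0.53  -0.513  0.048] [ 0.5302 -0.512 ] [0.054 0.04 ] 86.8 [226 127 163] 194 rack [-0.493  0.151]
top [ 0.431 -0.235  0.057] [ 0.4309 -0.2365] [0.039 0.038] 70.2 [189 182 183] 150 rack [-0.207  0.215]
top [ 0.332 -0.564  0.06 ] [ 0.3311 -0.564 ] [0.165 0.007] 8.2 [76 60 42] 222 rack [-0.519  0.355]
wrist [0.629 0.151 0.065] [0.6294 0.1495] [0.041 0.04 ] 8.3 [200 193 192] 3017 rack [ 0.15  -0.032]
wrist [0.635 0.108 0.064] [0.6353 0.1046] [0.04  0.039] 6.2 [182 175 175] 2691 rack [ 0.105 -0.032]
[{"delta_rot":[-0.001,0,0],"travel":[-0.294,-0.232,0.004],"gripper":0.5},{"delta_rot":[-0.001,0,0],"travel":[-0.589,-0.465,0.008],"gripper":0.5},{"delta_rot":[-0.001,0,0],"travel":[-0.883,-0.697,0.012],"gripper":0.5}]
[{"delta_rot":[0,0,0],"travel":[-0.294,-0.232,0.003],"gripper":0.5},{"delta_rot":[0,0,0],"travel":[-0.588,-0.465,0.007],"gripper":0.5},{"delta_rot":[0,0,0],"travel":[-0.883,-0.697,0.01],"gripper":0.5}]
[{"delta_rot":[0,0,0],"travel":[-0.294,-0.232,0.003],"gripper":0.5},{"delta_rot":[0,0,0],"travel":[-0.294,-0.232,0.003],"gripper":0.5}]
```

>>> play_rows --commands '[{"delta_rot": [0, 0, 0], "travel": [-0.294, -0.232, 0.004], "gripper": 0.5}, {"delta_rot": [0, 0, 0], "travel": [-0.589, -0.465, 0.008], "gripper": 0.5}, {"delta_rot": [0, 0, 0], "travel": [-0.883, -0.697, 0.012], "gripper": 0.5}]'

```text
clock: 19.1
tool_pos: [0.546, -0.0442, 0.1113]
eef_rot: [0.66, 0.751, -0.001, -0.001]
contact_force: [0.2, -1.5, -0.0]
opening: 0.751
```

>>> play_rows --commands '[{"delta_rot": [0, 0, 0], "travel": [-0.294, -0.232, 0], "gripper": 0.5}, {"delta_rot": [0, 0, 0], "travel": [-0.588, -0.465, 0.007], "gripper": 0.5}, {"delta_rot": [0, 0, 0], "travel": [-0.883, -0.697, 0.01], "gripper": 0.5}]'

```text
clock: 19.48
tool_pos: [0.4592, -0.1885, 0.11]
eef_rot: [0.66, 0.751, -0.0, -0.001]
contact_force: [0.3, -0.9, 0.2]
opening: 0.751
```

>>> play_rows --commands '[{"delta_rot": [0, 0, 0], "travel": [-0.294, -0.232, 0], "gripper": 0.5}, {"delta_rot": [0, 0, 0], "travel": [-0.294, -0.232, 0], "gripper": 0.5}, {"delta_rot": [0, 0, 0], "travel": [-0.294, -0.232, 0], "gripper": 0.5}]'

```text
clock: 19.85
tool_pos: [0.4321, -0.2348, 0.1105]
eef_rot: [0.661, 0.751, 0.0, -0.001]
contact_force: [-0.3, 0.6, 0.4]
opening: 0.75
```

```bash
python3 chk.py |grep -v top; python3 - <<'E'
from h import *
x,y=.4315,-.236
plan([(x,y,.033,RY,.5,1,.045),(x,y,.033,RY,-1,4),(x,y,.09,RY,-1,1,.04)])
E
```

```text
t 19.85 tcp [ 0.4321 -0.2348  0.1105] psi 97.3 F [-0.3  0.6  0.4] open mm 66.0 q7 -0.34
wrist [ 0.433 -0.233  0.056] [ 0.4333 -0.2362] [0.039 0.041] 76.1 [194 189 189] 2400 rack [-0.207  0.212]
wrist [ 0.518 -0.359  0.05 ] [ 0.5137 -0.3597] [0.059 0.019] 9.6 [ 23  72 155] 854 rack [-0.34   0.148]
[{"delta_rot":[0,0,0],"travel":[-0.007,-0.006,0.26],"gripper":0.5},{"delta_rot":[0,0,0.001],"travel":[-0.015,-0.013,0.52],"gripper":0.5},{"delta_rot":[0,0,0.001],"travel":[-0.015,-0.013,0.52],"gripper":0.5},{"delta_rot":[0,0,0.001],"travel":[-0.015,-0.013,0.52],"gripper":-1},{"delta_rot":[0,0,0.001],"travel":[-0.015,-0.013,0.52],"gripper":-1},{"delta_rot":[0,0,0.001],"travel":[-0.015,-0.013,0.52],"gripper":-1},{"delta_rot":[0,0,0.001],"travel":[-0.015,-0.013,0.52],"gripper":-1},{"delta_rot":[0,0,0.001],"travel":[-0.015,-0.013,0.52],"gripper":-1},{"delta_rot":[0,0,0.001],"travel":[-0.014,-0.013,0.33],"gripper":-1},{"delta_rot":[0,0,0.001],"travel":[-0.014,-0.013,0.14],"gripper":-1},{"delta_rot":[0,0,0.001],"travel":[-0.014,-0.013,0.14],"gripper":-1}]
```

>>> play_rows --commands '[{"delta_rot": [0, 0, 0], "travel": [-0.007, 0, 0.26], "gripper": 0.5}, {"delta_rot": [0, 0, 0], "travel": [-0.01, 0, 0.52], "gripper": 0.5}, {"delta_rot": [0, 0, 0], "travel": [-0.01, 0, 0.52], "gripper": 0.5}, {"delta_rot": [0, 0, 0], "travel": [-0.01, 0, 0.52], "gripper": -1}, {"delta_rot": [0, 0, 0], "travel": [-0.01, 0, 0.52], "gripper": -1}, {"delta_rot": [0, 0, 0], "travel": [-0.01, 0, 0.52], "gripper": -1}, {"delta_rot": [0, 0, 0], "travel": [-0.01, 0, 0.52], "gripper": -1}, {"delta_rot": [0, 0, 0], "travel": [-0.01, 0, 0.52], "gripper": -1}, {"delta_rot": [0, 0, 0], "travel": [-0.01, 0, 0.33], "gripper": -1}, {"delta_rot": [0, 0, 0], "travel": [-0.01, 0, 0.1], "gripper": -1}, {"delta_rot": [0, 0, 0], "travel": [-0.01, 0, -0.06], "gripper": -1}, {"delta_rot": [0, 0, 0], "travel": [-0.01, 0, -0.06], "gripper": -1}]'

```text
clock: 21.5
tool_pos: [0.4332, -0.2374, 0.1215]
eef_rot: [0.661, 0.751, 0.001, 0.002]
contact_force: [-0.5, -0.0, -2.8]
opening: 0.442
```

```bash
python3 - <<'E'
from h import *
state(); x,y=rack(-.07,-.03)
plan([(x,y,.10,RY,-1,0),(x,y,.05,RY,-1,2,.04)])
E
```

```text
t 21.5 tcp [ 0.4332 -0.2374  0.1215] psi 97.3 F [-0.5 -0.  -2.8] open mm 38.9 q7 -0.32
[{"delta_rot":[0.001,0,0],"travel":[0.185,0.323,0.029],"gripper":-1},{"delta_rot":[0.001,0,0],"travel":[0.371,0.646,0.059],"gripper":-1},{"delta_rot":[0.001,0,0],"travel":[0.556,0.969,0.088],"gripper":-1}]
[{"delta_rot":[0,0,0],"travel":[0.185,0.323,0.029],"gripper":-1},{"delta_rot":[0,0,0],"travel":[0.37,0.646,0.057],"gripper":-1},{"delta_rot":[0,0,0],"travel":[0.37,0.646,0.224],"gripper":-1},{"delta_rot":[0,0,0],"travel":[0.37,0.646,0.391],"gripper":-1},{"delta_rot":[0,0,0],"travel":[0.37,0.646,0.391],"gripper":-1},{"delta_rot":[0,0,0],"travel":[0.37,0.646,0.391],"gripper":-1}]
```

>>> play_rows --commands '[{"delta_rot": [0, 0, 0], "travel": [0.185, 0.323, 0.029], "gripper": -1}, {"delta_rot": [0, 0, 0], "travel": [0.371, 0.646, 0.059], "gripper": -1}, {"delta_rot": [0, 0, 0], "travel": [0.556, 0.969, 0.088], "gripper": -1}]'

```text
clock: 21.88
tool_pos: [0.5663, -0.1349, 0.1053]
eef_rot: [0.661, 0.751, -0.001, -0.001]
contact_force: [0.6, -0.8, -2.9]
opening: 0.447
```

>>> play_rows --commands '[{"delta_rot": [0, 0, 0], "travel": [0.185, 0.323, 0.029], "gripper": -1}, {"delta_rot": [0, 0, 0], "travel": [0.37, 0.646, 0.057], "gripper": -1}, {"delta_rot": [0, 0, 0], "travel": [0.37, 0.646, 0.224], "gripper": -1}, {"delta_rot": [0, 0, 0], "travel": [0.37, 0.646, 0.391], "gripper": -1}, {"delta_rot": [0, 0, 0], "travel": [0.37, 0.646, 0.391], "gripper": -1}, {"delta_rot": [0, 0, 0], "travel": [0.37, 0.646, 0.391], "gripper": -1}]'

```text
clock: 22.62
tool_pos: [0.6548, -0.0682, 0.0482]
eef_rot: [0.661, 0.751, -0.0, -0.0]
contact_force: [0.3, 0.6, -1.2]
opening: 0.445
```

```bash
cat > hd.py <<'E'
from h import *
s=snap('wrist'); p,u=cloud(s); q=inrack(p); c=s['color'][u[:,1],u[:,0]].astype(int)
gr=(c.min(1)>110)&(p[:,2]>.06)&(p[:,2]<.085)&(abs(q[:,1]+.03)<.03)
im=np.zeros(s['z_map'].shape,np.uint8); im[u[gr,1],u[gr,0]]=1
n,l=cv2.connectedComponents(im); lab=l[u[:,1],u[:,0]]
for i in range(1,n):
  m=lab==i
  if m.sum()>100: a=np.percentile(q[m],[2,98],axis=0); print('head centre',a.mean(0).round(4),'span',(a[1]-a[0]).round(4),m.sum())
state(); print('tcp in rack',inrack(r.get_state()['tool_pos']).round(4))
E
python3 hd.py; python3 - <<'E'
from h import *
x,y=rack(-.03,-.03); X,Y=rack(.068,-.03)
plan([(x,y,.044,RY,-1,0,.04),(X,Y,.044,RY,-1,1,.03)])
E
```

```text
head centre [-0.0649 -0.0297] span [0.0291 0.034 ] 4681
t 22.68 tcp [ 0.6552 -0.0682  0.0488] psi 97.3 F [-0.5  0.1 -2.1] open mm 39.3 q7 -0.47
tcp in rack [-0.0693 -0.0294]
[{"delta_rot":[0,0,0],"travel":[0.262,0.004,0.032],"gripper":-1},{"delta_rot":[0,0,0],"travel":[0.425,0.004,0.032],"gripper":-1},{"delta_rot":[0,0,0],"travel":[0.588,0.004,0.032],"gripper":-1},{"delta_rot":[0,0,0],"travel":[0.752,0.003,0.032],"gripper":-1},{"delta_rot":[0,0,0],"travel":[0.915,0.003,0.032],"gripper":-1},{"delta_rot":[0,0,0],"travel":[0.915,0.003,0.032],"gripper":-1}]
```

>>> play_rows --commands '[{"delta_rot": [0, 0, 0], "travel": [0.262, 0.006, 0.032], "gripper": -1}, {"delta_rot": [0, 0, 0], "travel": [0.425, 0.006, 0.032], "gripper": -1}, {"delta_rot": [0, 0, 0], "travel": [0.588, 0.006, 0.032], "gripper": -1}, {"delta_rot": [0, 0, 0], "travel": [0.752, 0.006, 0.032], "gripper": -1}, {"delta_rot": [0, 0, 0], "travel": [0.88, 0.006, 0.032], "gripper": -1}, {"delta_rot": [0, 0, 0], "travel": [0.91, 0.006, 0.032], "gripper": -1}, {"delta_rot": [0, 0, 0], "travel": [0.91, 0.006, 0.055], "gripper": -1}, {"delta_rot": [0, 0, 0], "travel": [0.91, 0.006, 0.055], "gripper": -1}]'

```text
clock: 23.68
tool_pos: [0.6392, 0.0679, 0.042]
eef_rot: [0.661, 0.751, 0.001, 0.0]
contact_force: [-2.4, 2.7, 11.1]
opening: 0.445
```

>>> play_rows --commands '[{"delta_rot": [0, 0, 0], "travel": [0, 0, 0], "gripper": 0.4}, {"delta_rot": [0, 0, 0], "travel": [0, 0, 0], "gripper": 0.4}, {"delta_rot": [0, 0, 0], "travel": [0, 0, 0], "gripper": 0.4}, {"delta_rot": [0, 0, 0], "travel": [0, 0, -0.25], "gripper": 0.4}, {"delta_rot": [0, 0, 0], "travel": [0, 0, -0.5], "gripper": 0.4}, {"delta_rot": [0, 0, 0], "travel": [-0.3, 0, -0.5], "gripper": -1}, {"delta_rot": [0, 0, 0], "travel": [-0.6, 0, -0.5], "gripper": -1}, {"delta_rot": [0, 0, 0], "travel": [-0.6, 0, -0.5], "gripper": -1}]'

```text
clock: 24.68
tool_pos: [0.6501, -0.0289, 0.1142]
eef_rot: [0.664, 0.748, -0.002, 0.001]
contact_force: [0.3, -0.5, -0.3]
opening: 0.386
```

```bash
python3 hd.py; python3 - <<'E'
from h import *
x,y=rack(.01,-.03)
plan([(x,y,.041,RY,-1,1,.04)])
E
```

```text
head centre [ 0.0987 -0.0316] span [0.0152 0.0331] 1844
head centre [ 0.0681 -0.0315] span [0.0336 0.0339] 3452
t 24.73 tcp [ 0.6499 -0.0249  0.1146] psi 97.1 F [-0.1  0.4 -0.4] open mm 29.8 q7 -0.49
tcp in rack [-0.0256 -0.0297]
[{"delta_rot":[0,0,-0.001],"travel":[0.079,0,0.163],"gripper":-1},{"delta_rot":[0,0,-0.001],"travel":[0.159,0.001,0.327],"gripper":-1},{"delta_rot":[0,0,-0.002],"travel":[0.238,0.001,0.49],"gripper":-1},{"delta_rot":[0,0,-0.002],"travel":[0.238,0.001,0.49],"gripper":-1}]
```

>>> play_rows --commands '[{"delta_rot": [0, 0, 0], "travel": [0.1, 0, 0.163], "gripper": -1}, {"delta_rot": [0, 0, 0], "travel": [0.238, 0, 0.327], "gripper": -1}, {"delta_rot": [0, 0, 0], "travel": [0.238, 0, 0.49], "gripper": -1}, {"delta_rot": [0, 0, 0], "travel": [0.238, 0, 0.49], "gripper": -1}]'

```text
clock: 25.22
tool_pos: [0.6436, 0.0152, 0.0399]
eef_rot: [0.659, 0.752, -0.001, -0.002]
contact_force: [0.8, 0.0, 0.8]
opening: 0.004
```

>>> play_rows --commands '[{"delta_rot": [0, 0, 0], "travel": [0.08, 0, 0], "gripper": -1}, {"delta_rot": [0, 0, 0], "travel": [0.14, 0, 0], "gripper": -1}, {"delta_rot": [0, 0, 0], "travel": [0.16, 0, 0], "gripper": -1}, {"delta_rot": [0, 0, 0], "travel": [0.18, 0, 0], "gripper": -1}, {"delta_rot": [0, 0, 0], "travel": [0.19, 0, 0], "gripper": -1}, {"delta_rot": [0, 0, 0], "travel": [0.2, 0, 0], "gripper": -1}, {"delta_rot": [0, 0, 0], "travel": [0.2, 0, 0], "gripper": -1}]'

```text
clock: 26.1
tool_pos: [0.6422, 0.0408, 0.0419]
eef_rot: [0.661, 0.75, -0.001, 0.001]
contact_force: [0.5, -5.1, 4.2]
opening: 0.005
```

```bash
python3 hd.py
```

```text
head centre [ 0.143 -0.027] span [0.0233 0.0344] 6967
head centre [ 0.1097 -0.0318] span [0.0335 0.0337] 7317
head centre [ 0.0712 -0.0315] span [0.0316 0.0335] 5553
t 26.15 tcp [0.6422 0.0408 0.0419] psi 97.2 F [ 1.7 -5.   4.3] open mm 0.2 q7 -0.66
tcp in rack [ 0.0405 -0.0305]
```

>>> play_rows --commands '[{"delta_rot": [0, 0, 0], "travel": [0.01, 0, 0], "gripper": -1}, {"delta_rot": [0, 0, 0], "travel": [0.01, 0, 0], "gripper": -1}]'

```text
clock: 26.4
tool_pos: [0.6421, 0.0416, 0.0419]
eef_rot: [0.661, 0.75, -0.001, 0.002]
contact_force: [1.0, -6.4, 4.9]
opening: 0.003
```

>>> play_rows --commands '[{"delta_rot": [0, 0, 0], "travel": [0.013, 0, 0], "gripper": -1}, {"delta_rot": [0, 0, 0], "travel": [0.013, 0, 0], "gripper": -1}]'

```text
clock: 26.65
tool_pos: [0.6421, 0.0417, 0.0419]
eef_rot: [0.662, 0.75, -0.002, 0.003]
contact_force: [1.3, -9.7, 5.2]
opening: 0.002
```

```bash
python3 hd.py
```

```text
head centre [ 0.1438 -0.027 ] span [0.0234 0.0344] 7010
head centre [ 0.1106 -0.0319] span [0.0333 0.0336] 7319
head centre [ 0.0721 -0.0316] span [0.0316 0.0335] 5559
t 26.7 tcp [0.6421 0.0417 0.0419] psi 97.1 F [ 2.6 -8.8  5.6] open mm 0.6 q7 -0.67
tcp in rack [ 0.0414 -0.0304]
```

```bash
python3 - <<'E'
from h import *
x,y=rack(.02,-.03)
plan([(x,y,.042,RY,-1,0),(x,y,.13,RY,-1,0),(.447,.14,.16,100,.2,1)])
E
```

```text
[{"delta_rot":[0,0.002,-0.001],"travel":[-0.143,-0.002,0.001],"gripper":-1},{"delta_rot":[0,0.002,-0.001],"travel":[-0.145,-0.002,-0.293],"gripper":-1},{"delta_rot":[0,0.002,-0.001],"travel":[-0.147,-0.002,-0.586],"gripper":-1},{"delta_rot":[0,0.002,-0.004],"travel":[0.044,-0.244,-0.627],"gripper":0.2},{"delta_rot":[0,0.002,-0.007],"travel":[0.235,-0.485,-0.669],"gripper":0.2},{"delta_rot":[0,0.002,-0.01],"travel":[0.425,-0.726,-0.71],"gripper":0.2},{"delta_rot":[0,0.002,-0.013],"travel":[0.616,-0.968,-0.751],"gripper":0.2}]
[{"delta_rot":[0,0,-0.003],"travel":[0.201,-0.233,-0.04],"gripper":0.2},{"delta_rot":[0,0,-0.003],"travel":[0.201,-0.233,-0.04],"gripper":0.2}]
```

>>> play_rows --commands '[{"delta_rot": [0, 0, 0], "travel": [-0.143, 0, 0], "gripper": -1}, {"delta_rot": [0, 0, 0], "travel": [-0.145, 0, -0.293], "gripper": -1}, {"delta_rot": [0, 0, 0], "travel": [-0.147, 0, -0.586], "gripper": -1}, {"delta_rot": [0, 0, -0.004], "travel": [0.044, -0.244, -0.627], "gripper": 0.2}, {"delta_rot": [0, 0, -0.007], "travel": [0.235, -0.485, -0.669], "gripper": 0.2}, {"delta_rot": [0, 0, -0.01], "travel": [0.425, -0.726, -0.71], "gripper": 0.2}, {"delta_rot": [0, 0, -0.013], "travel": [0.616, -0.968, -0.751], "gripper": 0.2}]'

```text
clock: 27.58
tool_pos: [0.4837, 0.1206, 0.1543]
eef_rot: [0.645, 0.764, 0.0, -0.001]
contact_force: [0.6, 0.3, 0.4]
opening: 0.432
```

>>> play_rows --commands '[{"delta_rot": [0, 0, -0.003], "travel": [0.2, -0.233, -0.04], "gripper": 0.2}, {"delta_rot": [0, 0, -0.003], "travel": [0.2, -0.233, -0.04], "gripper": 0.2}, {"delta_rot": [0, 0, -0.003], "travel": [0.2, -0.233, -0.04], "gripper": 0.2}]'

```text
clock: 27.95
tool_pos: [0.4464, 0.1432, 0.1602]
eef_rot: [0.642, 0.767, 0.0, -0.0]
contact_force: [0.6, -0.7, -0.4]
opening: 0.601
```

```bash
cat > wd.py <<'E'
from h import *
def wedge(s,zlo=.026,zhi=.06):
    p,u=cloud(s); c=s['color'][u[:,1],u[:,0]].astype(int)
    m=(c[:,0]>110)&(c[:,1]>80)&(c[:,2]<60)&(c[:,0]-c[:,2]>90)&(p[:,2]>zlo)&(p[:,2]<zhi)&(p[:,0]>.36)&(p[:,1]>-.25)
    im=np.zeros(s['z_map'].shape,np.uint8); im[u[m,1],u[m,0]]=1
    n,l,st,_=cv2.connectedComponentsWithStats(im); k=1+np.argmax(st[1:,4]); q=p[l[u[:,1],u[:,0]]==k]
    return q
def fit(q,yaw0):
    """straight +y edge -> yaw; returns yaw, butt x etc"""
    best=yaw0
    for it in range(4):
        a=np.radians(best); X=np.array([np.cos(a),np.sin(a)]); Y=np.array([-X[1],X[0]])
        xs=q[:,:2]@X; ys=q[:,:2]@Y
        b=np.arange(xs.min()+.012,xs.max()-.012,.006); e=np.array([np.percentile(ys[(xs>=t)&(xs<t+.006)],97) for t in b])
        s=np.polyfit(b,e,1); best+=np.degrees(np.arctan(s[0]))
    a=np.radians(best); X=np.array([np.cos(a),np.sin(a)]); Y=np.array([-X[1],X[0]])
    xs=q[:,:2]@X; ys=q[:,:2]@Y
    x0,x1=np.percentile(xs,[.3,99.7]); yt=np.percentile(ys[xs<x0+.035],[2,98])
    tail=X*(x0+.0225)+Y*yt.mean()
    return best,tail,x1-x0,yt[1]-yt[0],X*x1+Y*yt[1]
if __name__=='__main__':
    for c in('wrist','top'):
        s=snap(c,'w4' if c=='wrist' else None); q=wedge(s); f=fit(q,100); print(c,len(q),round(f[0],2),f[1].round(4),round(f[2],4),round(f[3],4),'z',q[:,2].mean().round(4),'rack tail',inrack(f[1]).round(4),'nose',inrack(f[4]).round(4))
    state()
E
python3 wd.py
```

```text
wrist 5106 100.75 [0.4483 0.1767] 0.1483 0.0274 z 0.0346 rack tail [0.2001 0.1444] nose [0.3249 0.1656]
top 137 101.95 [0.4277 0.2525] 0.0704 0.0194 z 0.0349 rack tail [0.2779 0.1552] nose [0.3249 0.1687]
t 28.05 tcp [0.4469 0.1428 0.1599] psi 100.1 F [-0.  -0.2 -0.3] open mm 52.3 q7 -1.0
```

View pics/w4.png

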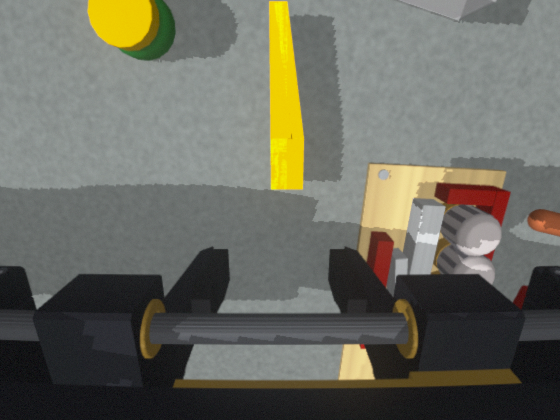

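The wedge's straight side is on the left, px x = 270 from the butt (190) to the nose (0). The block-shaped tail is at (287,165), the rack at right with the heads standing in the lane.

```bash
python3 - <<'E'
from h import *
x,y=.4483,.1767; a,b=rack(-.155,.02)
plan([(x,y,.10,100.75,.2,0),(x,y,.010,100.75,.2,2,.045),(x,y,.010,100.75,-1,4),(x,y,.12,100.75,-1,0,.04),(a,b,.12,RY,-1,1,.05)])
print(a,b)
E
```

```text
[{"delta_rot":[0,0,-0.002],"travel":[0.11,0.024,0.2],"gripper":0.2},{"delta_rot":[0,0,-0.004],"travel":[0.221,0.049,0.4],"gripper":0.2},{"delta_rot":[0,0,-0.004],"travel":[0.221,0.049,0.6],"gripper":0.2},{"delta_rot":[0,0,-0.004],"travel":[0.221,0.049,0.8],"gripper":0.2},{"delta_rot":[0,0,-0.004],"travel":[0.221,0.049,1],"gripper":0.2},{"delta_rot":[0,0,-0.004],"travel":[0.221,0.049,1],"gripper":0.2},{"delta_rot":[0,0,-0.004],"travel":[0.221,0.049,1],"gripper":0.2},{"delta_rot":[0,0,-0.004],"travel":[0.221,0.049,1],"gripper":-1},{"delta_rot":[0,0,-0.004],"travel":[0.221,0.049,1],"gripper":-1},{"delta_rot":[0,0,-0.004],"travel":[0.221,0.049,1],"gripper":-1},{"delta_rot":[0,0,-0.004],"travel":[0.221,0.049,1],"gripper":-1},{"delta_rot":[0,0,-0.004],"travel":[0.221,0.049,1],"gripper":-1}]
[{"delta_rot":[0,0,0],"travel":[0,0,-0.244],"gripper":-1},{"delta_rot":[0,0,0],"travel":[0,0,-0.489],"gripper":-1},{"delta_rot":[0,0,0],"travel":[0,0,-0.733],"gripper":-1},{"delta_rot":[0,0,0.002],"travel":[-0.302,0.086,-0.733],"gripper":-1},{"delta_rot":[0,0,0.005],"travel":[-0.603,0.172,-0.733],"gripper":-1},{"delta_rot":[0,0,0.007],"travel":[-0.905,0.258,-0.733],"gripper":-1}]
[{"delta_rot":[0,0,0.002],"travel":[-0.3,0.093,0],"gripper":-1},{"delta_rot":[0,0,0.005],"travel":[-0.599,0.185,0],"gripper":-1},{"delta_rot":[0,0,0.007],"travel":[-0.899,0.278,0],"gripper":-1}]
[{"delta_rot":[0,0,0.002],"travel":[-0.297,0.099,0],"gripper":-1},{"delta_rot":[0,0,0.005],"travel":[-0.595,0.199,0],"gripper":-1},{"delta_rot":[0,0,0.005],"travel":[-0.595,0.199,0],"gripper":-1}]
0.6171935098491632 -0.15958499594611741
```

>>> play_rows --commands '[{"delta_rot": [0, 0, 0], "travel": [0.11, 0.024, 0.2], "gripper": 0.2}, {"delta_rot": [0, 0, -0.004], "travel": [0.221, 0.049, 0.4], "gripper": 0.2}, {"delta_rot": [0, 0, -0.004], "travel": [0.221, 0.049, 0.6], "gripper": 0.2}, {"delta_rot": [0, 0, -0.004], "travel": [0.221, 0.049, 0.8], "gripper": 0.2}, {"delta_rot": [0, 0, -0.004], "travel": [0.221, 0.049, 1], "gripper": 0.2}, {"delta_rot": [0, 0, -0.004], "travel": [0.221, 0.049, 1], "gripper": 0.2}, {"delta_rot": [0, 0, -0.004], "travel": [0.221, 0.049, 1], "gripper": 0.2}, {"delta_rot": [0, 0, -0.004], "travel": [0.221, 0.049, 1], "gripper": -1}, {"delta_rot": [0, 0, -0.004], "travel": [0.221, 0.049, 1], "gripper": -1}, {"delta_rot": [0, 0, -0.004], "travel": [0.221, 0.049, 1], "gripper": -1}, {"delta_rot": [0, 0, -0.004], "travel": [0.221, 0.049, 1], "gripper": -1}, {"delta_rot": [0, 0, -0.004], "travel": [0.221, 0.049, 1], "gripper": -1}]' --force 40

```text
clock: 29.55
tool_pos: [0.4476, 0.1774, 0.0109]
eef_rot: [0.637, 0.771, 0.0, 0.0]
contact_force: [-0.1, 0.2, 5.7]
opening: 0.325
```

>>> play_rows --commands '[{"delta_rot": [0, 0, 0], "travel": [0, 0, -0.244], "gripper": -1}, {"delta_rot": [0, 0, 0], "travel": [0, 0, -0.489], "gripper": -1}, {"delta_rot": [0, 0, 0], "travel": [0, 0, -0.733], "gripper": -1}, {"delta_rot": [0, 0, 0.002], "travel": [-0.302, 0.086, -0.733], "gripper": -1}, {"delta_rot": [0, 0, 0.005], "travel": [-0.603, 0.172, -0.733], "gripper": -1}, {"delta_rot": [0, 0, 0.007], "travel": [-0.905, 0.258, -0.733], "gripper": -1}]'

```text
clock: 30.3
tool_pos: [0.5112, 0.0498, 0.1202]
eef_rot: [0.645, 0.764, -0.0, -0.0]
contact_force: [0.4, 0.1, -1.9]
opening: 0.326
```

>>> play_rows --commands '[{"delta_rot": [0, 0, 0.002], "travel": [-0.3, 0.093, 0], "gripper": -1}, {"delta_rot": [0, 0, 0.005], "travel": [-0.599, 0.185, 0], "gripper": -1}, {"delta_rot": [0, 0, 0.007], "travel": [-0.899, 0.278, 0], "gripper": -1}]'

```text
clock: 30.68
tool_pos: [0.5747, -0.0762, 0.1199]
eef_rot: [0.653, 0.757, -0.0, -0.0]
contact_force: [0.5, 1.2, -1.1]
opening: 0.326
```

>>> play_rows --commands '[{"delta_rot": [0, 0, 0.002], "travel": [-0.297, 0.099, 0], "gripper": -1}, {"delta_rot": [0, 0, 0.005], "travel": [-0.595, 0.199, 0], "gripper": -1}, {"delta_rot": [0, 0, 0.005], "travel": [-0.595, 0.199, 0], "gripper": -1}]'

```text
clock: 31.05
tool_pos: [0.6174, -0.1643, 0.119]
eef_rot: [0.662, 0.749, -0.001, 0.001]
contact_force: [-0.7, 0.6, -2.2]
opening: 0.323
```

```bash
python3 - <<'E'
from wd import *
s=snap('wrist','w5'); q=wedge(s,.12,.17)
f=fit(q,97.35); print(len(q),round(f[0],2),round(f[2],4),round(f[3],4),'z',q[:,2].mean().round(4),'rack tail',inrack(f[1]).round(4),'nose',inrack(f[4]).round(4))
state(); print(inrack(r.get_state()['tool_pos']).round(4))
E
```

```text
17984 96.83 0.1258 0.0277 z 0.1424 rack tail [-0.1485  0.0195] nose [-0.0452  0.0325]
t 31.1 tcp [ 0.6167 -0.1606  0.1193] psi 97.3 F [-0.8  0.8 -2. ] open mm 28.7 q7 -0.31
[-0.156   0.0207]
```

View pics/w5.png

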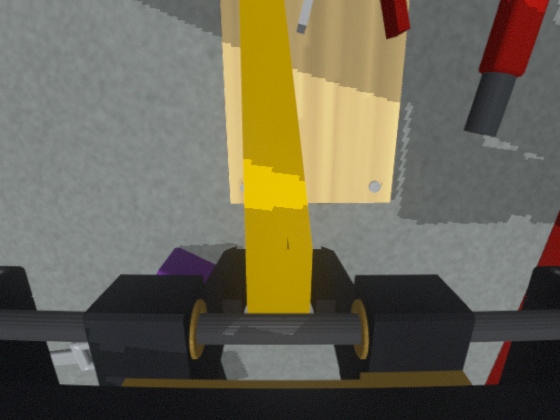

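Wedge held straight, nose forward, px x 243–270 at the top; the purple block at (195,265) is clear.

```bash
python3 - <<'E'
from h import *
a,b=rack(-.148,.0205)
plan([(a,b,.022,RY,-1,2,.045)])
E
```

```text
[{"delta_rot":[0,0,0],"travel":[0.018,0.001,0.216],"gripper":-1},{"delta_rot":[0,0,0],"travel":[0.036,0.001,0.432],"gripper":-1},{"delta_rot":[0,0,0],"travel":[0.053,0.002,0.648],"gripper":-1},{"delta_rot":[0,0,0],"travel":[0.053,0.002,0.648],"gripper":-1},{"delta_rot":[0,0,0],"travel":[0.053,0.002,0.648],"gripper":-1}]
```

>>> play_rows --commands '[{"delta_rot": [0, 0, 0], "travel": [0.018, 0, 0.216], "gripper": -1}, {"delta_rot": [0, 0, 0], "travel": [0.036, 0, 0.432], "gripper": -1}, {"delta_rot": [0, 0, 0], "travel": [0.053, 0, 0.648], "gripper": -1}, {"delta_rot": [0, 0, 0], "travel": [0.053, 0, 0.648], "gripper": -1}, {"delta_rot": [0, 0, 0], "travel": [0.053, 0, 0.648], "gripper": -1}]'

```text
clock: 31.72
tool_pos: [0.6162, -0.1494, 0.0239]
eef_rot: [0.659, 0.752, 0.0, -0.0]
contact_force: [0.4, -0.0, -1.4]
opening: 0.323
```

```bash
cat > slot.py <<'E'
from wd import *
import sys
s=snap('wrist',sys.argv[1] if len(sys.argv)>1 else None); p,u=cloud(s); q=inrack(p); c=s['color'][u[:,1],u[:,0]].astype(int)
red=(c[:,0]>70)&(c[:,1]<50)&(c[:,2]<50); gr=(c.min(1)>80)&(c.max(1)-c.min(1)<25); yel=(c[:,0]-c[:,2]>70)&(c[:,1]>60)&(c[:,2]<50)
def rng(n,k,x0,x1,lo,hi,z0,z1,ax=1):
    m=k&(q[:,0]>x0)&(q[:,0]<x1)&(q[:,1]>lo)&(q[:,1]<hi)&(p[:,2]>z0)&(p[:,2]<z1)
    if m.sum()>15: print(n,x0,np.percentile(q[m,ax],[2,98]).round(4),m.sum())
for x0 in(.003,.013): rng('fence',red,x0,x0+.01,.02,.06,.028,.04); rng('clamp',gr,x0,x0+.01,-.03,.03,.028,.04)
for x0 in np.arange(-.11,.05,.02): rng('wedge',yel,x0,x0+.01,-.02,.06,.036,.056)
rng('wedge x',yel,-.2,.1,-.02,.06,.036,.056,0)
state(); print('tcp rack',inrack(r.get_state()['tool_pos']).round(4))
E
python3 slot.py w6
```

```text
wedge -0.11 [0.0078 0.0328] 1463
wedge -0.09 [0.0107 0.0328] 1504
wedge -0.06999999999999999 [0.0134 0.0328] 1507
wedge -0.04999999999999999 [0.0162 0.0329] 1492
wedge x -0.2 [-0.1531 -0.0326] 18039
t 31.77 tcp [ 0.6165 -0.1498  0.0243] psi 97.6 F [ 0.2 -0.3 -0.3] open mm 28.5 q7 -0.41
tcp rack [-0.1452  0.0194]
```

View pics/w6.png

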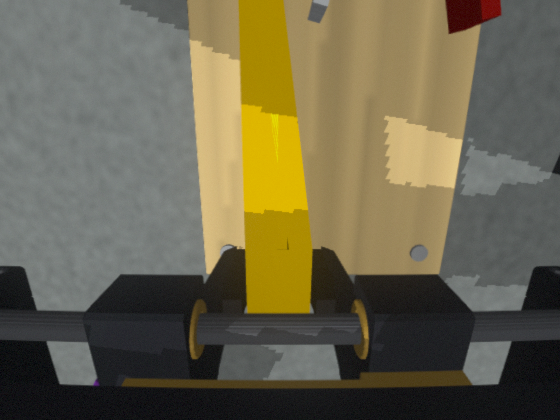

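>>> play_rows --commands '[{"delta_rot": [0, 0, 0], "travel": [0.12, 0, 0.01], "gripper": -1}, {"delta_rot": [0, 0, 0], "travel": [0.24, 0, 0.015], "gripper": -1}, {"delta_rot": [0, 0, 0], "travel": [0.35, 0, 0.015], "gripper": -1}, {"delta_rot": [0, 0, 0], "travel": [0.35, 0, 0.015], "gripper": -1}]'

```text
clock: 32.28
tool_pos: [0.6085, -0.0967, 0.0213]
eef_rot: [0.658, 0.753, -0.0, -0.001]
contact_force: [-2.8, 1.2, -1.6]
opening: 0.326
```

```bash
python3 slot.py
```

```text
fence 0.003 [0.0369 0.051 ] 997
clamp 0.003 [-0.0065  0.0158] 1575
fence 0.013 [0.0369 0.051 ] 1063
clamp 0.013 [-0.0064  0.0172] 1804
wedge -0.11 [0.0059 0.0332] 344
wedge -0.09 [0.0059 0.0338] 1304
wedge -0.06999999999999999 [0.007  0.0337] 1424
wedge -0.04999999999999999 [0.01   0.0339] 1485
wedge -0.029999999999999985 [0.0126 0.0341] 1508
wedge -0.009999999999999981 [0.0156 0.0344] 1517
wedge 0.010000000000000023 [0.0184 0.0344] 1454
wedge x -0.2 [-0.0998  0.0206] 18043
t 32.33 tcp [ 0.6087 -0.0978  0.0211] psi 97.6 F [-2.5  0.1  0. ] open mm 28.7 q7 -0.53
tcp rack [-0.0926  0.0205]
```

>>> play_rows --commands '[{"delta_rot": [0, 0, 0], "travel": [0, -0.012, 0.01], "gripper": -1}, {"delta_rot": [0, 0, 0], "travel": [0, -0.012, 0.02], "gripper": -1}, {"delta_rot": [0, 0, 0], "travel": [0, -0.012, 0.02], "gripper": -1}, {"delta_rot": [0, 0, 0], "travel": [0, -0.012, 0.02], "gripper": 0}, {"delta_rot": [0, 0, 0], "travel": [0, -0.012, 0.02], "gripper": 0}, {"delta_rot": [0, 0, 0], "travel": [0, -0.012, 0.02], "gripper": 0}, {"delta_rot": [0, 0, 0], "travel": [0, -0.012, -0.25], "gripper": 0}, {"delta_rot": [0, 0, 0], "travel": [0, -0.012, -0.55], "gripper": 0}, {"delta_rot": [0, 0, 0], "travel": [-0.3, -0.012, -0.85], "gripper": 0}, {"delta_rot": [0, 0, 0], "travel": [-0.6, -0.012, -0.95], "gripper": 0}, {"delta_rot": [0, 0, 0], "travel": [-0.6, -0.012, -0.95], "gripper": 0}]'

```text
clock: 33.7
tool_pos: [0.6199, -0.194, 0.1642]
eef_rot: [0.663, 0.749, -0.001, 0.002]
contact_force: [-0.0, 0.6, -0.7]
opening: 0.502
```

```bash
python3 slot.py w7; python3 chk.py | grep -E "39  92|\[ ?[2-5][0-9]  [6-9]|top"
```

```text
wedge -0.11 [0.0068 0.0345] 422
wedge -0.09 [0.0069 0.0342] 479
wedge -0.06999999999999999 [0.0086 0.0345] 479
wedge -0.04999999999999999 [0.0111 0.0341] 452
wedge x -0.2 [-0.1165 -0.0334] 3978
t 33.75 tcp [ 0.6193 -0.1903  0.1634] psi 97.3 F [-0.4 -0.6 -0.6] open mm 43.9 q7 -0.22
tcp rack [-0.1858  0.0219]
top [0.629 0.109 0.064] [0.6315 0.1097] [0.043 0.116] 11.2 [195 185 185] 442 rack [ 0.11  -0.029]
top [0.508 0.396 0.053] [0.5061 0.3956] [0.133 0.154] 84.6 [158 159 161] 343 rack [0.41  0.059]
top [ 0.531 -0.528  0.048] [ 0.529  -0.5263] [0.027 0.04 ] 87.4 [224 128 163] 86 rack [-0.507  0.154]
top [ 0.277 -0.573  0.06 ] [ 0.2762 -0.5725] [0.053 0.005] 6.4 [79 61 39] 72 rack [-0.521  0.411]
```

View pics/w7.png

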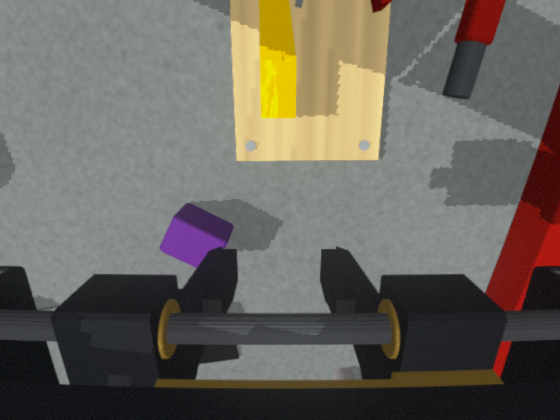

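The wedge sits nose in the slot, with its butt at px (278,118), and is released. Next is the tapping block; the purple look-alike is at (197,235) and not meant.

```bash
python3 - <<'E'
from h import *
plan([(.507,-.42,.19,28,.5,2)])
E
```

```text
[{"delta_rot":[0,-0.001,0.055],"travel":[-0.207,-0.135,-0.026],"gripper":0.5},{"delta_rot":[0,0,0.111],"travel":[-0.413,-0.271,-0.052],"gripper":0.5},{"delta_rot":[0,0,0.166],"travel":[-0.62,-0.406,-0.079],"gripper":0.5},{"delta_rot":[0,0,0.221],"travel":[-0.827,-0.541,-0.105],"gripper":0.5}]
[{"delta_rot":[0,0,0.055],"travel":[-0.245,0.028,-0.026],"gripper":0.5},{"delta_rot":[0,0,0.111],"travel":[-0.491,0.057,-0.052],"gripper":0.5},{"delta_rot":[0,0,0.166],"travel":[-0.736,0.085,-0.078],"gripper":0.5},{"delta_rot":[0,0,0.166],"travel":[-0.736,0.085,-0.078],"gripper":0.5},{"delta_rot":[0,0,0.166],"travel":[-0.736,0.085,-0.078],"gripper":0.5}]
```

>>> play_rows --commands '[{"delta_rot": [0, 0, 0.055], "travel": [-0.207, -0.135, -0.026], "gripper": 0.5}, {"delta_rot": [0, 0, 0.111], "travel": [-0.413, -0.271, -0.052], "gripper": 0.5}, {"delta_rot": [0, 0, 0.166], "travel": [-0.62, -0.406, -0.079], "gripper": 0.5}, {"delta_rot": [0, 0, 0.221], "travel": [-0.827, -0.541, -0.105], "gripper": 0.5}]'

```text
clock: 34.4
tool_pos: [0.5548, -0.3203, 0.1785]
eef_rot: [0.876, 0.482, 0.0, -0.001]
contact_force: [0.4, -1.6, -0.7]
opening: 0.748
```

>>> play_rows --commands '[{"delta_rot": [0, 0, 0.055], "travel": [-0.245, 0.028, -0.026], "gripper": 0.5}, {"delta_rot": [0, 0, 0.111], "travel": [-0.491, 0.057, -0.052], "gripper": 0.5}, {"delta_rot": [0, 0, 0.166], "travel": [-0.736, 0.085, -0.078], "gripper": 0.5}, {"delta_rot": [0, 0, 0.166], "travel": [-0.736, 0.085, -0.078], "gripper": 0.5}, {"delta_rot": [0, 0, 0.166], "travel": [-0.736, 0.085, -0.078], "gripper": 0.5}]'

```text
clock: 35.02
tool_pos: [0.5079, -0.4192, 0.1902]
eef_rot: [0.97, 0.243, 0.0, -0.001]
contact_force: [-0.5, 1.1, -0.5]
opening: 0.749
```

```bash
cat > tp.py <<'E'
from h import *
import sys
def tap(s,zlo=.04,zhi=.065):
    p,u=cloud(s); c=s['color'][u[:,1],u[:,0]].astype(int)
    m=(c[:,2]>80)&(c[:,2]-c[:,0]>50)&(c[:,1]>c[:,0]+10)&(p[:,2]>zlo)&(p[:,2]<zhi)&(p[:,1]>-.6)
    im=np.zeros(s['z_map'].shape,np.uint8); im[u[m,1],u[m,0]]=1
    n,l,st,_=cv2.connectedComponentsWithStats(im); k=1+np.argmax(st[1:,4]); return p[l[u[:,1],u[:,0]]==k]
def mat(s):
    p,u=cloud(s); c=s['color'][u[:,1],u[:,0]].astype(int)
    m=(c.max(1)<50)&(p[:,2]>-.003)&(p[:,2]<.012)&(abs(p[:,0]-.525)<.12)&(abs(p[:,1]+.38)<.12)
    im=np.zeros(s['z_map'].shape,np.uint8); im[u[m,1],u[m,0]]=1
    n,l,st,_=cv2.connectedComponentsWithStats(im); k=1+np.argmax(st[1:,4]); return p[l[u[:,1],u[:,0]]==k]
if __name__=='__main__':
    state()
    for c in('wrist','top'):
        s=snap(c,sys.argv[1] if c=='wrist' and len(sys.argv)>1 else None)
        for n,f in(('tap',tap),('mat',mat)):
            try: q=f(s); r_=cv2.minAreaRect(q[:,:2].astype(np.float32)); print(c,n,np.round(r_[0],4),np.round(r_[1],4),round(r_[2],1),'z',q[:,2].mean().round(4),len(q))
            except Exception as e: print(c,n,e)
E
python3 tp.py w8
```

```text
t 35.02 tcp [ 0.5079 -0.4192  0.1902] psi 28.1 F [-0.5  1.1 -0.5] open mm 65.9 q7 -0.81
wrist tap [ 0.519  -0.3761] [0.0549 0.0403] 27.7 z 0.0513 2518
wrist mat [ 0.5567 -0.3844] [0.0584 0.0855] 17.3 z 0.0036 2639
top tap [ 0.517  -0.3739] [0.0547 0.0383] 23.4 z 0.0521 203
top mat [ 0.5287 -0.3806] [0.1031 0.1027] 16.9 z 0.0044 504
```

View pics/w8.png

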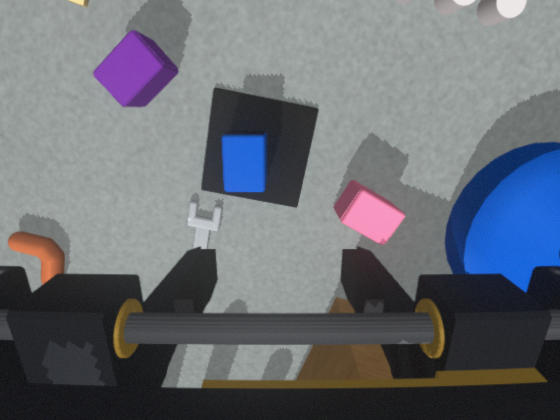

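The blue block stands on the mat at px (244,162), square to the jaws. Purple (135,70) and pink (370,210) are clear.

```bash
python3 - <<'E'
from h import *
x,y=.519,-.376; a,b=rack(-.19,.0205)
plan([(x,y,.10,27.7,.5,0),(x,y,.012,27.7,.5,2,.045),(x,y,.012,27.7,-1,4),(x,y,.12,27.7,-1,0,.04),(a,b,.12,RY,-1,1,.05)])
print(a,b)
E
```

```text
[{"delta_rot":[-0.001,0,0.001],"travel":[0.099,-0.109,0.302],"gripper":0.5},{"delta_rot":[-0.001,0,0.002],"travel":[0.198,-0.218,0.603],"gripper":0.5},{"delta_rot":[-0.001,0,0.002],"travel":[0.197,-0.217,0.896],"gripper":0.5}]
[{"delta_rot":[0,0,0],"travel":[0,0,0.293],"gripper":0.5},{"delta_rot":[0,0,0],"travel":[0,0,0.293],"gripper":0.5},{"delta_rot":[0,0,0],"travel":[0,0,0.293],"gripper":0.5},{"delta_rot":[0,0,0],"travel":[0,0,0.293],"gripper":-1},{"delta_rot":[0,0,0],"travel":[0,0,0.293],"gripper":-1},{"delta_rot":[0,0,0],"travel":[0,0,0.293],"gripper":-1},{"delta_rot":[0,0,0],"travel":[0,0,0.293],"gripper":-1},{"delta_rot":[0,0,0],"travel":[0,0,0.293],"gripper":-1},{"delta_rot":[0,0,0],"travel":[0,0,0.053],"gripper":-1},{"delta_rot":[0,0,0],"travel":[0,0,-0.187],"gripper":-1},{"delta_rot":[0,0,0],"travel":[0,0,-0.427],"gripper":-1},{"delta_rot":[0,0,-0.055],"travel":[0.167,-0.108,-0.427],"gripper":-1}]
[{"delta_rot":[0,0,-0.055],"travel":[0.183,-0.078,0],"gripper":-1},{"delta_rot":[0,0,-0.111],"travel":[0.365,-0.155,0],"gripper":-1},{"delta_rot":[0,0,-0.166],"travel":[0.548,-0.233,0],"gripper":-1},{"delta_rot":[0,0,-0.221],"travel":[0.731,-0.31,0],"gripper":-1},{"delta_rot":[0,0,-0.276],"travel":[0.914,-0.388,0],"gripper":-1}]
[{"delta_rot":[0,0,-0.055],"travel":[0.177,0.089,0],"gripper":-1},{"delta_rot":[0,0,-0.055],"travel":[0.177,0.089,0],"gripper":-1}]
0.621175173554656 -0.19436137232630346
```

>>> play_rows --commands '[{"delta_rot": [0, 0, 0], "travel": [0.099, -0.109, 0.302], "gripper": 0.5}, {"delta_rot": [0, 0, 0.002], "travel": [0.198, -0.218, 0.603], "gripper": 0.5}, {"delta_rot": [0, 0, 0.002], "travel": [0.198, -0.218, 0.896], "gripper": 0.5}]'

```text
clock: 35.5
tool_pos: [0.5201, -0.3742, 0.0552]
eef_rot: [0.971, 0.241, 0.001, -0.001]
contact_force: [0.1, -0.6, -0.1]
opening: 0.75
```

>>> play_rows --commands '[{"delta_rot": [0, 0, 0], "travel": [0, 0, 0.293], "gripper": 0.5}, {"delta_rot": [0, 0, 0], "travel": [0, 0, 0.293], "gripper": 0.5}, {"delta_rot": [0, 0, 0], "travel": [0, 0, 0.293], "gripper": 0.5}, {"delta_rot": [0, 0, 0], "travel": [0, 0, 0.293], "gripper": -1}, {"delta_rot": [0, 0, 0], "travel": [0, 0, 0.293], "gripper": -1}, {"delta_rot": [0, 0, 0], "travel": [0, 0, 0.293], "gripper": -1}, {"delta_rot": [0, 0, 0], "travel": [0, 0, 0.293], "gripper": -1}, {"delta_rot": [0, 0, 0], "travel": [0, 0, 0.293], "gripper": -1}, {"delta_rot": [0, 0, 0], "travel": [0, 0, 0.053], "gripper": -1}, {"delta_rot": [0, 0, 0], "travel": [0, 0, -0.187], "gripper": -1}, {"delta_rot": [0, 0, 0], "travel": [0, 0, -0.427], "gripper": -1}, {"delta_rot": [0, 0, -0.055], "travel": [0.167, -0.108, -0.427], "gripper": -1}]' --force 50

```text
clock: 37.0
tool_pos: [0.5323, -0.3574, 0.1229]
eef_rot: [0.948, 0.32, 0.0, 0.003]
contact_force: [0.8, 0.2, -3.9]
opening: 0.451
```

>>> play_rows --commands '[{"delta_rot": [0, 0, -0.055], "travel": [0.183, -0.078, 0], "gripper": -1}, {"delta_rot": [0, 0, -0.111], "travel": [0.365, -0.155, 0], "gripper": -1}, {"delta_rot": [0, 0, -0.166], "travel": [0.548, -0.233, 0], "gripper": -1}, {"delta_rot": [0, 0, -0.221], "travel": [0.731, -0.31, 0], "gripper": -1}, {"delta_rot": [0, 0, -0.276], "travel": [0.914, -0.388, 0], "gripper": -1}]'

```text
clock: 37.62
tool_pos: [0.606, -0.2231, 0.1197]
eef_rot: [0.723, 0.691, -0.001, -0.0]
contact_force: [0.2, -0.9, -3.7]
opening: 0.447
```

>>> play_rows --commands '[{"delta_rot": [0, 0, -0.055], "travel": [0.177, 0.089, 0], "gripper": -1}, {"delta_rot": [0, 0, -0.055], "travel": [0.177, 0.089, 0], "gripper": -1}, {"delta_rot": [0, 0, -0.055], "travel": [0.177, 0.089, 0], "gripper": -1}]'

```text
clock: 38.0
tool_pos: [0.6199, -0.199, 0.1196]
eef_rot: [0.664, 0.748, -0.001, -0.0]
contact_force: [-0.6, -0.4, -3.6]
opening: 0.446
```

```bash
python3 - <<'E'
from h import *
from tp import tap
from wd import wedge,fit
s=snap('wrist','w9'); q=tap(s,.1,.2); R_=cv2.minAreaRect(q[:,:2].astype(np.float32)); print('tap',np.round(R_[0],4),np.round(R_[1],4),round(R_[2],1),'z',q[:,2].mean().round(4),'rack',inrack(R_[0]).round(4))
w=wedge(s,.035,.06); a=inrack(w); print('wedge',np.percentile(a,[1,99],axis=0).round(4))
state(); print(inrack(r.get_state()['tool_pos']).round(4))
a,b=rack(-.19,.0205);c,d=rack(-.155,.0205)
plan([(a,b,.022,RY,-1,1,.045),(c,d,.022,RY,-1,1,.02)])
E
```

```text
tap [ 0.6191 -0.1854] [0.0398 0.031 ] 6.8 z 0.1583 rack [-0.1808  0.0214]
wedge [[-0.1177  0.0066]
 [-0.0502  0.0347]]
t 38.05 tcp [ 0.6199 -0.1996  0.1197] psi 96.8 F [-0.7 -1.1 -3.3] open mm 39.6 q7 -0.25
[-0.1951  0.0225]
[{"delta_rot":[-0.001,0,-0.001],"travel":[0.012,0.005,0.217],"gripper":-1},{"delta_rot":[-0.001,0,-0.002],"travel":[0.023,0.009,0.434],"gripper":-1},{"delta_rot":[-0.001,0,-0.003],"travel":[0.035,0.014,0.651],"gripper":-1},{"delta_rot":[-0.001,0,-0.003],"travel":[0.035,0.014,0.651],"gripper":-1},{"delta_rot":[-0.001,0,-0.003],"travel":[0.152,0.013,0.651],"gripper":-1},{"delta_rot":[-0.001,0,-0.003],"travel":[0.268,0.012,0.651],"gripper":-1},{"delta_rot":[-0.001,0,-0.003],"travel":[0.268,0.012,0.651],"gripper":-1}]
```

>>> play_rows --commands '[{"delta_rot": [0, 0, 0], "travel": [0.012, 0.005, 0.217], "gripper": -1}, {"delta_rot": [0, 0, -0.002], "travel": [0.023, 0.009, 0.434], "gripper": -1}, {"delta_rot": [0, 0, -0.003], "travel": [0.035, 0.014, 0.651], "gripper": -1}, {"delta_rot": [0, 0, -0.003], "travel": [0.035, 0.014, 0.651], "gripper": -1}, {"delta_rot": [0, 0, -0.003], "travel": [0.152, 0.013, 0.651], "gripper": -1}, {"delta_rot": [0, 0, -0.003], "travel": [0.268, 0.012, 0.651], "gripper": -1}, {"delta_rot": [0, 0, -0.003], "travel": [0.268, 0.012, 0.651], "gripper": -1}]'

```text
clock: 38.92
tool_pos: [0.6188, -0.1563, 0.0245]
eef_rot: [0.659, 0.752, 0.001, 0.001]
contact_force: [-0.1, 0.4, -4.8]
opening: 0.451
```

```bash
python3 slot.py w10; python3 - <<'E'
from h import *
from tp import tap
s=snap('wrist'); q=tap(s,.045,.09); R_=cv2.minAreaRect(q[:,:2].astype(np.float32)); print('tap',np.round(R_[0],4),np.round(R_[1],4),round(R_[2],1),'z',q[:,2].mean().round(4),'rack x max',np.percentile(inrack(q)[:,0],99).round(4))
E
```

```text
wedge -0.11 [0.0068 0.0346] 1574
wedge -0.09 [0.0068 0.0344] 1770
wedge -0.06999999999999999 [0.008  0.0344] 1931
wedge -0.04999999999999999 [0.0108 0.0344] 1981
wedge x -0.2 [-0.1168 -0.0371] 14999
t 38.98 tcp [ 0.6187 -0.1581  0.0242] psi 97.5 F [ 0.2 -0.6 -3.1] open mm 39.4 q7 -0.4
tcp rack [-0.1537  0.0183]
tap [ 0.6174 -0.1443] [0.0396 0.0306] 7.5 z 0.0624 rack x max -0.1252
```

View pics/w10.png

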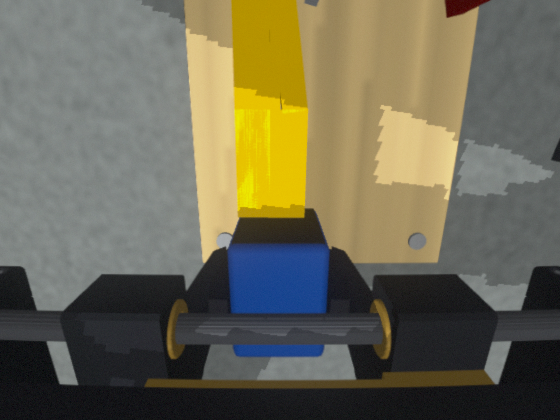

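Block behind the butt (contact near px (275,212)), well centred. Now drive.

>>> play_rows --commands '[{"delta_rot": [0, 0, 0], "travel": [0.06, -0.01, 0], "gripper": -1}, {"delta_rot": [0, 0, 0], "travel": [0.1, -0.01, 0], "gripper": -1}, {"delta_rot": [0, 0, 0], "travel": [0.14, -0.01, 0], "gripper": -1}, {"delta_rot": [0, 0, 0], "travel": [0.17, -0.01, 0], "gripper": -1}, {"delta_rot": [0, 0, 0], "travel": [0.2, -0.01, 0], "gripper": -1}, {"delta_rot": [0, 0, 0], "travel": [0.23, -0.01, 0], "gripper": -1}, {"delta_rot": [0, 0, 0], "travel": [0.26, -0.01, 0], "gripper": -1}, {"delta_rot": [0, 0, 0], "travel": [0.29, -0.01, 0], "gripper": -1}, {"delta_rot": [0, 0, 0], "travel": [0.29, -0.01, 0], "gripper": -1}]'

```text
clock: 40.15
tool_pos: [0.6111, -0.1205, 0.023]
eef_rot: [0.661, 0.751, -0.003, 0.003]
contact_force: [0.7, -9.2, -0.9]
opening: 0.451
```

```bash
python3 slot.py
```

```text
fence 0.003 [0.0384 0.051 ] 39
clamp 0.003 [-0.0099  0.0116] 57
wedge -0.09 [0.0074 0.0351] 911
wedge -0.06999999999999999 [0.0073 0.035 ] 1655
wedge -0.04999999999999999 [0.0074 0.0349] 1896
wedge -0.029999999999999985 [0.0099 0.0351] 1973
wedge -0.009999999999999981 [0.0126 0.0353] 2015
wedge x -0.2 [-0.084  -0.0013] 15756
t 40.2 tcp [ 0.6111 -0.1205  0.023 ] psi 97.3 F [  1.6 -10.   -0.9] open mm 39.7 q7 -0.5
tcp rack [-0.1155  0.0211]
```

>>> play_rows --commands '[{"delta_rot": [0, 0, 0], "travel": [0.03, 0, 0], "gripper": -1}, {"delta_rot": [0, 0, 0], "travel": [0.05, 0, 0], "gripper": -1}, {"delta_rot": [0, 0, 0], "travel": [0.07, 0, 0], "gripper": -1}, {"delta_rot": [0, 0, 0], "travel": [0.09, 0, 0], "gripper": -1}, {"delta_rot": [0, 0, 0], "travel": [0.1, 0, 0], "gripper": -1}, {"delta_rot": [0, 0, 0], "travel": [0.1, 0, 0], "gripper": -1}]'

```text
clock: 40.95
tool_pos: [0.6092, -0.1061, 0.023]
eef_rot: [0.661, 0.751, -0.003, 0.003]
contact_force: [-0.4, -11.6, 0.1]
opening: 0.449
```

```bash
python3 slot.py | grep -E "x|clamp|t |tcp"
```

```text
clamp 0.003 [-0.0115  0.0102] 1620
clamp 0.013 [-0.0115  0.0112] 855
wedge x -0.2 [-0.0695  0.0132] 15760
t 41.0 tcp [ 0.6092 -0.1061  0.023 ] psi 97.3 F [  2.1 -10.6  -0.3] open mm 39.5 q7 -0.53
tcp rack [-0.101   0.0211]
```

>>> play_rows --commands '[{"delta_rot": [0, 0, 0], "travel": [0.015, 0, 0], "gripper": -1}, {"delta_rot": [0, 0, 0], "travel": [0.03, 0, 0], "gripper": -1}, {"delta_rot": [0, 0, 0], "travel": [0.03, 0, 0], "gripper": -1}]'

```text
clock: 41.38
tool_pos: [0.6086, -0.1015, 0.023]
eef_rot: [0.661, 0.751, -0.003, 0.003]
contact_force: [1.5, -10.2, -0.1]
opening: 0.448
```

>>> play_rows --commands '[{"delta_rot": [0, 0, 0], "travel": [0.01, 0, 0], "gripper": -1}, {"delta_rot": [0, 0, 0], "travel": [0.02, 0, 0], "gripper": -1}, {"delta_rot": [0, 0, 0], "travel": [0.02, 0, 0], "gripper": -1}]'

```text
clock: 41.75
tool_pos: [0.6083, -0.0999, 0.023]
eef_rot: [0.661, 0.75, -0.004, 0.004]
contact_force: [1.9, -13.0, 0.0]
opening: 0.448
```

```bash
python3 slot.py | grep -E "x|clamp|t |tcp"
```

```text
clamp 0.003 [-0.0124  0.0093] 1561
clamp 0.013 [-0.0124  0.0107] 1772
wedge x -0.2 [-0.0632  0.0196] 15754
t 41.8 tcp [ 0.6084 -0.0999  0.023 ] psi 97.2 F [  1.9 -13.2  -0. ] open mm 39.5 q7 -0.55
tcp rack [-0.0947  0.0211]
```

>>> play_rows --commands '[{"delta_rot": [0, 0, 0], "travel": [0.015, 0, 0], "gripper": -1}, {"delta_rot": [0, 0, 0], "travel": [0.02, 0, 0], "gripper": -1}, {"delta_rot": [0, 0, 0], "travel": [0.02, 0, 0], "gripper": -1}]'

```text
clock: 42.18
tool_pos: [0.6082, -0.0998, 0.0231]
eef_rot: [0.662, 0.75, -0.005, 0.005]
contact_force: [2.4, -16.2, 0.9]
opening: 0.446
```

>>> play_rows --commands '[{"delta_rot": [0, 0, 0], "travel": [0.015, 0, 0], "gripper": -1}, {"delta_rot": [0, 0, 0], "travel": [0.02, 0, 0], "gripper": -1}, {"delta_rot": [0, 0, 0], "travel": [0.02, 0, 0], "gripper": -1}]'

```text
clock: 42.55
tool_pos: [0.6082, -0.0996, 0.0232]
eef_rot: [0.662, 0.749, -0.007, 0.007]
contact_force: [3.2, -20.8, 1.4]
opening: 0.451
```

```bash
python3 slot.py | grep -E "x|clamp|t |tcp"
```

```text
clamp 0.003 [-0.0125  0.0093] 1593
clamp 0.013 [-0.0124  0.0108] 1793
wedge x -0.2 [-0.0627  0.0198] 15797
t 42.6 tcp [ 0.6082 -0.0997  0.0231] psi 97.0 F [  3.2 -20.6   1.4] open mm 39.5 q7 -0.56
tcp rack [-0.0944  0.0212]
```

Wedge stopped: the force rose from 13 to 21 N with no further travel, and the clamp rail has moved in about 6 mm. Returning the block.

```bash
python3 - <<'E'
from h import *
a,b=rack(-.17,.0205); x,y=.526,-.379
plan([(a,b,.025,RY,-1,0,.03),(a,b,.12,RY,-1,0,.05),(x,y,.12,27.7,-1,2,.05)])
E
```

```text
[{"delta_rot":[0,0.006,-0.001],"travel":[-0.168,0.003,-0.001],"gripper":-1},{"delta_rot":[0,0.006,-0.001],"travel":[-0.336,0.005,-0.002],"gripper":-1},{"delta_rot":[0,0.006,-0.002],"travel":[-0.504,0.008,-0.003],"gripper":-1},{"delta_rot":[0,0.006,-0.002],"travel":[-0.51,0.007,-0.319],"gripper":-1},{"delta_rot":[0,0.006,-0.002],"travel":[-0.516,0.007,-0.636],"gripper":-1},{"delta_rot":[0,0.006,0.054],"travel":[-0.698,-0.105,-0.632],"gripper":-1},{"delta_rot":[0.001,0.006,0.109],"travel":[-0.881,-0.216,-0.629],"gripper":-1}]
[{"delta_rot":[0,0,0.055],"travel":[-0.209,-0.044,0],"gripper":-1},{"delta_rot":[0,0,0.111],"travel":[-0.419,-0.088,0],"gripper":-1},{"delta_rot":[0,0,0.166],"travel":[-0.628,-0.131,0],"gripper":-1},{"delta_rot":[0,0,0.221],"travel":[-0.837,-0.175,0],"gripper":-1}]
[{"delta_rot":[0,0,0.055],"travel":[-0.189,0.1,0],"gripper":-1},{"delta_rot":[0,0,0.055],"travel":[-0.189,0.1,0],"gripper":-1},{"delta_rot":[0,0,0.055],"travel":[-0.189,0.1,0],"gripper":-1}]
```

>>> play_rows --commands '[{"delta_rot": [0, 0, 0], "travel": [-0.22, 0, 0], "gripper": -1}, {"delta_rot": [0, 0, 0], "travel": [-0.4, 0, 0], "gripper": -1}, {"delta_rot": [0, 0, 0], "travel": [-0.54, 0, 0], "gripper": -1}, {"delta_rot": [0, 0, 0], "travel": [-0.54, 0, -0.319], "gripper": -1}, {"delta_rot": [0, 0, 0], "travel": [-0.54, 0, -0.636], "gripper": -1}, {"delta_rot": [0, 0, 0.054], "travel": [-0.72, -0.105, -0.632], "gripper": -1}, {"delta_rot": [0, 0, 0.109], "travel": [-0.9, -0.216, -0.629], "gripper": -1}]'

```text
clock: 43.48
tool_pos: [0.5926, -0.224, 0.1178]
eef_rot: [0.779, 0.627, 0.001, 0.0]
contact_force: [-0.4, 0.4, -3.5]
opening: 0.449
```

>>> play_rows --commands '[{"delta_rot": [0, 0, 0.055], "travel": [-0.209, -0.044, 0], "gripper": -1}, {"delta_rot": [0, 0, 0.111], "travel": [-0.419, -0.088, 0], "gripper": -1}, {"delta_rot": [0, 0, 0.166], "travel": [-0.628, -0.131, 0], "gripper": -1}, {"delta_rot": [0, 0, 0.221], "travel": [-0.837, -0.175, 0], "gripper": -1}]'

```text
clock: 43.98
tool_pos: [0.5401, -0.3416, 0.1169]
eef_rot: [0.946, 0.324, 0.0, -0.001]
contact_force: [-0.4, 0.1, -3.3]
opening: 0.452
```

>>> play_rows --commands '[{"delta_rot": [0, 0, 0.055], "travel": [-0.189, 0.1, 0], "gripper": -1}, {"delta_rot": [0, 0, 0.055], "travel": [-0.189, 0.1, 0], "gripper": -1}, {"delta_rot": [0, 0, 0.055], "travel": [-0.189, 0.1, 0], "gripper": -1}]'

```text
clock: 44.35
tool_pos: [0.5281, -0.3692, 0.117]
eef_rot: [0.97, 0.245, 0.001, -0.001]
contact_force: [0.7, -0.7, -2.5]
opening: 0.447
```

```bash
python3 - <<'E'
from h import *
from tp import tap
s=snap('wrist','w11'); q=tap(s,.1,.2); R_=cv2.minAreaRect(q[:,:2].astype(np.float32)); print('tap',np.round(R_[0],4),np.round(R_[1],4),round(R_[2],1),'z',np.percentile(q[:,2],[5,50,95]).round(4))
p,u=cloud(s); c=s['color'][u[:,1],u[:,0]].astype(int)
m=(c.max(1)<50)&(p[:,2]>-.004)&(p[:,2]<.012)&(abs(p[:,0]-.525)<.09)&(abs(p[:,1]+.38)<.09); print('mat',np.percentile(p[m],[1,99],axis=0).round(3),m.sum())
state()
plan([(.526,-.379,.03,27.7,-1,0,.045),(.526,-.379,.0145,27.7,-1,2,.01)])
E
```

```text
tap [ 0.5418 -0.3648] [0.0319 0.0446] 28.9 z [0.1535 0.1554 0.1564]
mat [[ 0.519 -0.409  0.002]
 [ 0.564 -0.353  0.005]] 630
t 44.4 tcp [ 0.5284 -0.3687  0.117 ] psi 28.4 F [ 0.5  1.4 -3.4] open mm 39.5 q7 -0.95
[{"delta_rot":[0,-0.001,0.002],"travel":[-0.024,0.027,0.29],"gripper":-1},{"delta_rot":[0,-0.001,0.004],"travel":[-0.048,0.054,0.58],"gripper":-1},{"delta_rot":[0,-0.001,0.004],"travel":[-0.048,0.054,0.631],"gripper":-1},{"delta_rot":[0,-0.001,0.004],"travel":[-0.048,0.054,0.683],"gripper":-1},{"delta_rot":[0,-0.001,0.004],"travel":[-0.048,0.054,0.683],"gripper":-1},{"delta_rot":[0,-0.001,0.004],"travel":[-0.048,0.054,0.683],"gripper":-1}]
```

View pics/w11.png

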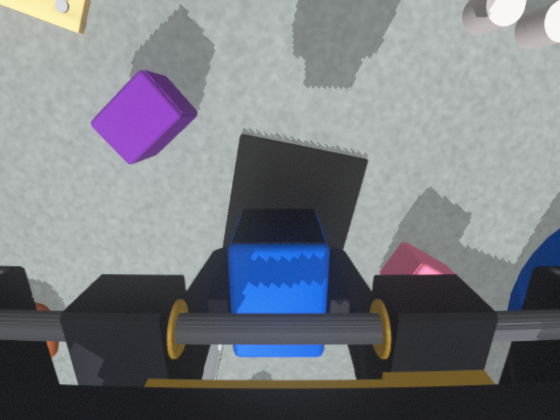

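The block is held level over the mat (mat edges near (240,135)–(365,157)). Lower, release, lift.

>>> play_rows --commands '[{"delta_rot": [0, 0, 0], "travel": [-0.024, 0.027, 0.29], "gripper": -1}, {"delta_rot": [0, 0, 0], "travel": [-0.048, 0.054, 0.58], "gripper": -1}, {"delta_rot": [0, 0, 0], "travel": [-0.048, 0.054, 0.631], "gripper": -1}, {"delta_rot": [0, 0, 0], "travel": [-0.048, 0.054, 0.683], "gripper": -1}, {"delta_rot": [0, 0, 0], "travel": [-0.048, 0.054, 0.683], "gripper": -1}, {"delta_rot": [0, 0, 0], "travel": [-0.048, 0.054, 0.683], "gripper": -1}]'

```text
clock: 45.15
tool_pos: [0.5259, -0.3817, 0.016]
eef_rot: [0.97, 0.244, 0.001, 0.001]
contact_force: [-0.3, -0.2, -3.7]
opening: 0.446
```

```bash
python3 -c "
from h import *
state()"
```

```text
t 45.15 tcp [ 0.5259 -0.3817  0.016 ] psi 28.2 F [-0.3 -0.2 -3.7] open mm 39.3 q7 -0.99
```

Not yet touching (no upward force), so I'll lower a little further, then release.

>>> play_rows --commands '[{"delta_rot": [0, 0, 0], "travel": [0, 0, 0.012], "gripper": -1}, {"delta_rot": [0, 0, 0], "travel": [0, 0, 0.018], "gripper": -1}, {"delta_rot": [0, 0, 0], "travel": [0, 0, 0.018], "gripper": -1}]'

```text
clock: 45.52
tool_pos: [0.5253, -0.3817, 0.0131]
eef_rot: [0.97, 0.244, 0.0, 0.0]
contact_force: [-2.0, 1.6, 4.8]
opening: 0.451
```

>>> play_rows --commands '[{"delta_rot": [0, 0, 0], "travel": [0, 0, 0], "gripper": 0.3}, {"delta_rot": [0, 0, 0], "travel": [0, 0, 0], "gripper": 0.3}, {"delta_rot": [0, 0, 0], "travel": [0, 0, 0], "gripper": 0.3}, {"delta_rot": [0, 0, 0], "travel": [0, 0, -0.25], "gripper": 0.3}, {"delta_rot": [0, 0, 0], "travel": [0, 0, -0.6], "gripper": 0.3}, {"delta_rot": [0, 0, 0], "travel": [0, 0, -1], "gripper": 0.3}, {"delta_rot": [0, 0, 0], "travel": [-0.4, 0, -1], "gripper": 0.3}, {"delta_rot": [0, 0, 0], "travel": [-0.7, 0, -1], "gripper": 0.3}, {"delta_rot": [0, 0, 0], "travel": [-0.7, 0, -1], "gripper": 0.3}]'

```text
clock: 46.65
tool_pos: [0.4272, -0.4346, 0.1615]
eef_rot: [0.971, 0.24, -0.002, 0.0]
contact_force: [-0.4, 0.3, -0.1]
opening: 0.653
```

```bash
python3 tp.py; python3 - <<'E'
from wd import *
state(); snap('side','s9'); s=snap('top','t9')
for m,c,wh,a,col,n,q in clusters(s,.055,.09,minn=20): print(m.round(3),np.round(c,3),np.round(wh,3),round(a,1),col.astype(int),n,inrack(c).round(3))
f=fit(wedge(s,.034,.06),97.35); print('wedge yaw',f[0],'len',f[2],'tail',inrack(f[1]).round(4),'nose',inrack(f[4]).round(4))
a=cv2.imread('pics/t9.png')[130:250,110:450]; a=cv2.resize(a,(800,282),interpolation=cv2.INTER_CUBIC)
b=cv2.imread('pics/s9.png')[130:370,170:400]; b=cv2.resize(b,(300,313),interpolation=cv2.INTER_CUBIC)
o=np.zeros((595,800,3),np.uint8); o[:282]=a; o[282:,:300]=b; cv2.imwrite('pics/fin.png',o)
E
```

```text
t 46.65 tcp [ 0.4272 -0.4346  0.1615] psi 27.8 F [-0.4  0.3 -0.1] open mm 57.4 q7 -0.8
wrist tap [ 0.5274 -0.3809] [0.0537 0.0404] 28.2 z 0.0515 3958
wrist mat [ 0.5302 -0.3814] [0.1078 0.1082] 17.4 z 0.0036 7740
top tap [ 0.5261 -0.3796] [0.0545 0.0427] 27.7 z 0.0521 254
top mat [ 0.5283 -0.3812] [0.1046 0.105 ] 17.5 z 0.0046 701
t 46.75 tcp [ 0.4325 -0.4311  0.1619] psi 28.2 F [ 0.7  0.5 -0.3] open mm 57.3 q7 -0.8
[0.633 0.109 0.065] [0.634 0.11 ] [0.041 0.116] 7.0 [183 173 173] 419 [ 0.11  -0.031]
[0.505 0.393 0.062] [0.505 0.394] [0.036 0.039] 3.3 [141  96  78] 50 [0.408 0.06 ]
[ 0.349 -0.562  0.072] [ 0.345 -0.562] [0.133 0.006] 8.0 [68 53 36] 188 [-0.519  0.341]
wedge yaw 98.0459002685343 len 0.14692916027726802 tail [-0.0411  0.023 ] nose [0.0832 0.0385]
```

View pics/fin.png

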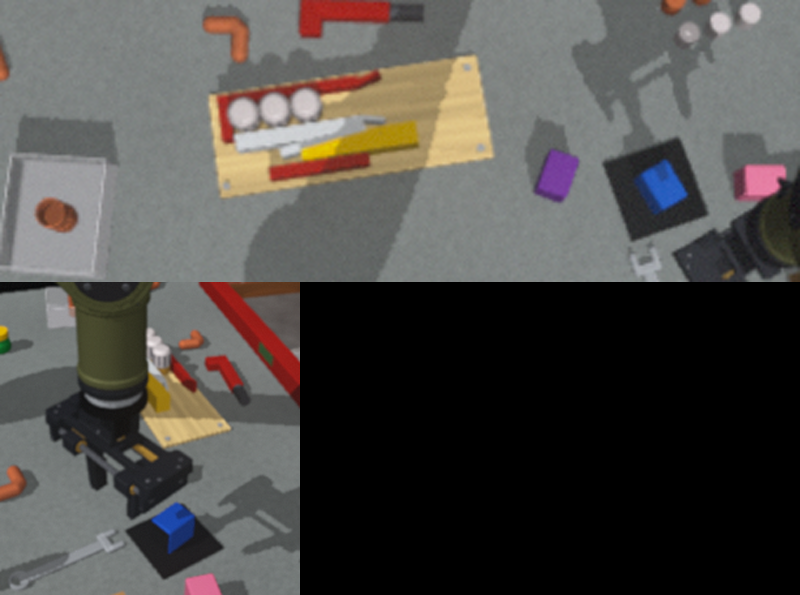

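Heads closed up at the stop (px 243–305, 105), wedge in the slot (360,140), coupling in the tub (57,214), block on its mat (661,185), bystanders in place.

```bash
python3 -c "
from h import *
print(r.finish_job())"
```

```text
the job is handed in; nothing more can be done
None
```

The rack is ready, and I handed the job in at about 47 s of the 210 s allowed. No verdict was reported.

- **Coupling:** there was a copper coupling in the lane. I moved it to the clear tub, and it stands upright there in the last picture.
- **Valve heads:** three were present. All stand upright in the lane in single file, closed up against the end stop. I pushed the row with the shut fingers until the force rose with no more movement. The last top view puts the row's centre at 110 mm, where a closed row of three should be.
- **Wedge:** it is set thin end first with its straight side along the fence. I drove it by pushing steadily with the blue block rather than striking it. It stopped moving while the force rose from 13 to 21 N. The clamp rail has moved in about 6 mm, which is where it should meet the heads.
- **Tapping block:** it stands level on the rubber mat, about 3 mm from the mat's centre.
- **Other things on the table:** I did not touch them.

**Checks that disagreed:** the top and wrist cameras differ by 1–3 mm on the wedge. The wrist view puts the nose about 86 mm past the slot's mouth, the top view about 83 mm, and the expected value is about 84 mm. I trusted the stop and the rail movement. I saw no disturbance and no slackening of the grip.

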